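# Put the three photo blocks back in line on the desk ledge

## Task

Put the three photo blocks back in one even row on the wooden ledge, each upright on its own dark mark, its back flat against the ledge's low rail and its picture facing away from the robot. The two blocks still standing on the ledge are only slid along it to the outer marks, never lifted or knocked over; the fallen one goes on the middle mark, but first stand it upright on the desk mat and let go, then pick it up again to set it in the gap. Leave the other things on the desk where they are.

Things in the scene. Friction and masses are not known exactly. Their poses are not given: they have to be found in the camera images.
- ledge: fixed wooden display ledge, 90 mm deep (x) by 480 long (y), its board 12 mm thick; along the edge at -x (nearest the robot) runs a rail 10 mm thick whose top is 37 mm above the desk. Origin: centre of its underside, on the desk; x points away from the robot, y along the ledge to the left. Its yaw varies by up to 0.15 rad. The rail's inner face is at x = -35 mm
- mark_left (a point): where the centre of a block's foot belongs on the left (+y) mark: on the board's top, 15 mm in front (+x) of the rail's inner face, at y = +85 mm of the ledge. Axes as the ledge. The mark is a black felt patch 34 x 64 mm, so neighbouring blocks stand 25 mm apart
- mark_mid (a point): the same for the middle mark, at y = 0 of the ledge
- mark_right (a point): the same for the right mark, at y = -85 mm of the ledge
- photo_a: wooden photo block, 30 mm thick (its x), 60 wide (its y), 75 high (its z), 0.13 kg, standing on the ledge; orange motorcycle on blue; at either end of the row. Origin: centre of its foot; x points out of the picture (to the robot's far side, roughly the ledge's x), z up to its top edge. Turned askew by up to 0.4 rad against the ledge
- a_face (a point): centre of the picture of photo_a, 15 mm in front of (x) and 37.5 mm above its origin; same axes
- photo_b: wooden photo block, 30 mm thick (its x), 60 wide (its y), 75 high (its z), 0.13 kg, standing on the ledge; red motorcycle on yellow; at the other end of the row. Origin: centre of its foot; x points out of the picture (to the robot's far side, roughly the ledge's x), z up to its top edge. Turned askew by up to 0.4 rad
- b_face (a point): centre of the picture of photo_b, 15 mm in front of (x) and 37.5 mm above its origin; same axes
- photo_fallen: same kind of block (30 x 60 x 75 mm, 0.13 kg; blue motorcycle on white), lying on its back on the desk mat between the ledge and the robot, picture up, top edge roughly towards the robot. Origin: centre of its back face, which lies on the mat; x points to its top edge (75 mm long this way), y across its 60 mm width, z out of the picture (30 mm). Standing upright its x points up
- fallen_foot (a point): centre of the foot of photo_fallen, 37.5 mm along -x and 15 mm along z from its origin; same axes
- fallen_face (a point): centre of the picture of photo_fallen, 30 mm along z from its origin; same axes
- mat: fixed black rubber desk mat, 220 mm (x) by 600 mm (y), 3 mm thick: its top is at 3 mm. Origin: centre of its underside
- piston: bystander: aluminium piston paperweight, 40 mm across, 34 high, standing on the left end of the ledge. Origin: centre of its underside
- notes: bystander: yellow sticky-note cube, 76 x 76 x 35 mm, on the right part of the mat. Origin: centre of its underside
- mug: bystander: blue mug, 78 mm across, 90 high. Origin: centre of its underside
- stapler: bystander: red and black stapler, 145 mm long, about 50 high. Origin: centre of its underside
- calculator: bystander: grey desk calculator, 150 x 100 x 19 mm. Origin: centre of its underside
- pencup: bystander: dark steel pen cup, 76 mm across, 95 high, pens to 145 mm. Origin: centre of its underside

How it is judged:
By the outcome, as a careful person would: the job done as asked, in the order asked, and still so for the second after the job is handed in, with the robot touching nothing.
It also fails if it takes over 72 s, if anything falls off the work surface, if the arm or the gripper's body presses on something with over 40 N, if the wrist force passes 120 N, or if a joint passes its speed limit or range.

## Robot

A 6-joint arm with a two-finger parallel gripper is mounted at the origin on the work surface. World frame = base frame: x ahead of the robot, y to its left, z up, the work surface at z = 0. Lengths are in m, angles in rad, forces in N, time in s.
With the tool pointing down it reaches from about 0.275 to 0.85 m from the base axis. Payload 5.2 kg.
Tool frame: the origin (TCP) lies on the centre line of the jaws, within the pads' length; the fingertips stand 8 mm ahead of it and the grasp point (between the pads) lies 11 mm behind it (env.tips_ahead is the x of the fingertips in the tool frame, in m); x points along the fingers, y is the direction in which the jaws open and shut, and the axes are right-handed (so a half turn about x gives the same grasp; the last joint's range is limited). The gripper opens to 85 mm and grips with 20 to 120 N. Pads are 22 mm wide; open, the fingers measure 114 mm over their backs; the gripper's body (76 mm by 85 mm) begins 54 mm behind the grasp point. The pads swing forward as they close: fully open they stand 13 mm farther back than shut.
Start: joints at [-1.424, 0.259, 1.535, -0, 1.348, -0.203], TCP at [0.189, -0.517, 0.239] pointing down, gripper open.
Joint ranges: [-3.14, 3.14], [-0.91, 2.08], [0.19, 2.58], [-1.22, 4.36], [0.22, 2.71], [-3.12, 3.12]. Speed limits (rad/s): [2.57, 2.57, 3.14, 3.14, 3.14, 3.14].

## Interface

Orientations are given as a unit quaternion [x, y, z, w].
In Python, from bench import env, vision gives the robot as it stands.
- The arm moves only by the tool send_rows, never from a script. Its argument "targets" is text: rows parted by semicolons, each of 7 numbers parted by spaces: the shift along the tool's x, y, z in cm, then the turn, a rotation vector about the tool's x, y, z in rad, then the closure in counts, from 0 (fully open) to 255 (shut). A call has 1 to 8 rows; each row is the pose to reach, as a shift and turn from the pose measured when the call began, along the tool's axes at that moment; what a row does not reach only later rows make up. A row lasts 1/12 s, in which the tool goes at most 41.7 mm and 7.16 degrees, less where a joint would pass 70% of its speed; a pose out of reach is approached as far as the arm can. A call with a gripper value outside its range is refused whole. The fingers move at their own pace and stop on an object; "squeeze" is the grip in N (left out, the last holds). Time passes only in rows, so rows that repeat a pose let the fingers close. It gives the time, the measured TCP pose, the force and the opening at its end, in the units of the state.
- env.get_state(): the state, without advancing time (a new reading comes with each control period).
- vision.snapshot(name): name is "scene" or "top" or "wrist"; returns (picture, depth): 384x512x3 uint8, blue, green, red; 384x512 float32, m along the optical axis (not along the pixel's ray), 0 where there is no reading.
- vision.camera_model(name): a dict with "fx", "fy", "cx", "cy" (pixels), "k1" (the pictures are not rectified: a ray, as slopes to the right and down, at radius r is drawn at 1 + k1 r^2 times it, then the intrinsics apply), "xyz" and "rotation" of the camera in the world. Camera axes: x right, y up, looking along -z (the intrinsics and any distortion apply to the point x, -y, -z); pixel columns grow to the right and rows downward; lengths in m; the calibration is good to about 2 mm. A picture is of the moment at which its call begins: read the wrist's pose just before it. camera_model takes no time and is no camera call; for the wrist camera it gives the pose at the moment of the call.
- env.hand_in(): hands the job in, once; it reports no verdict.
The state is a dict: "t": time; "joint_positions": joint angles; "qvel": joint speeds; "joint_torque": joint torques, N m; "tcp_pos": TCP position; "tcp_rot": TCP orientation; "force": force on the tool from outside, world axes, zero at the start; "ft_torque": the same for the moment, N m; "width": finger opening in m.
Only numpy, scipy, OpenCV 4.12 (cv2) and the standard library are available. Lean on these libraries where they do the work, as an engineer would, in place of code of your own. Each camera call takes 0.05 s, during which the arm holds its last target.

## Working session

There is one attempt and no reset: what is moved stays moved. The work goes in short steps, Python scripts to look and compute and a tool call to move; the robot and the scene stay as the last step left them, time stands still between calls to the robot, and variables do not carry over. Pictures are saved under pics/ and viewed, and the job is handed in when it is done.

Besides the shell and the picture viewer there is one more tool, called after "Emit:" as a command line: name --argument value ..., lists and objects as JSON in quotes. send_rows: Moves the arm, as the interface text tells. Its arguments: {"type":"object","properties":{"targets":{"type":"string"},"squeeze":{"type":"number"}},"required":["targets"]}

```bash
ls -la; mkdir -p pics
python3 - <<'E'
from bench import env, vision
import cv2
print(env.get_state(), env.tips_ahead)
for n in ["scene","top"]:
    p,d=vision.snapshot(n)
    cv2.imwrite(f"pics/{n}0.png",p)
    import numpy as np
    np.save(f"pics/{n}0.npy",d)
    print(n,vision.camera_model(n))
E
```

```text
total 12
drwxr-xr-x  3 agent agent 4096 Dec  6 04:31 .
drwxr-xr-x 23 root  root  4096 Dec  6 04:31 ..
drwxr-xr-x  2 agent agent 4096 Dec  6 04:31 pics
{'t': 0.0, 'joint_positions': array([-1.42379390e+00,  2.59329255e-01,  1.53609079e+00,  1.74717010e-05,
        1.34802253e+00, -2.02806569e-01]), 'qvel': array([-1.51888020e-03, -2.10522803e-03,  8.64705331e-05, -1.51035322e-03,
        1.53759642e-04,  1.10045025e-03]), 'joint_torque': array([ 1.94560824e-03, -4.46019709e+01, -2.90569675e+01, -3.72028699e-04,
        1.15540580e-02, -2.22502302e-05]), 'tcp_pos': array([ 0.18844121, -0.51615387,  0.238479  ]), 'tcp_rot': array([ 0.69634278,  0.12369877, -0.69629424,  0.12239152]), 'force': array([ 0.3704071 ,  0.52233011, -0.40598229]), 'ft_torque': array([ 0.00597826, -0.03313181,  0.0315026 ]), 'width': 0.08575626873791951} 0.008
scene {'fx': 350.2708277504089, 'fy': 350.2708277504089, 'cx': 261.1863321405272, 'cy': 195.79287163505228, 'k1': -0.06448152909604055, 'xyz': array([1.16651235, 0.48440466, 0.7412521 ]), 'rotation': array([0.19965431, 0.38624031, 0.80511284, 0.40342273])}
top {'fx': 455.1492306747892, 'fy': 455.1492306747892, 'cx': 251.11903889387554, 'cy': 187.15181637463297, 'k1': -0.16456194885884007, 'xyz': array([ 0.38467687, -0.00383732,  1.65228221]), 'rotation': array([-0.02213588,  0.0224349 ,  0.7125543 , -0.70090873])}
```

View pics/scene0.png

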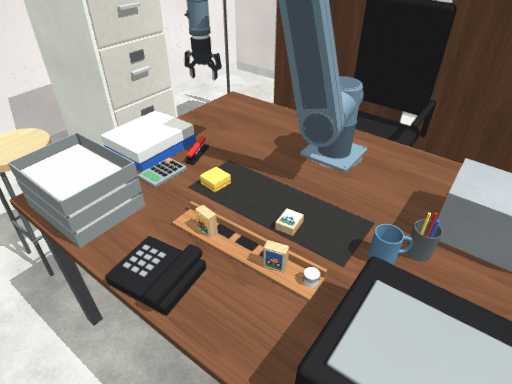

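View pics/top0.png

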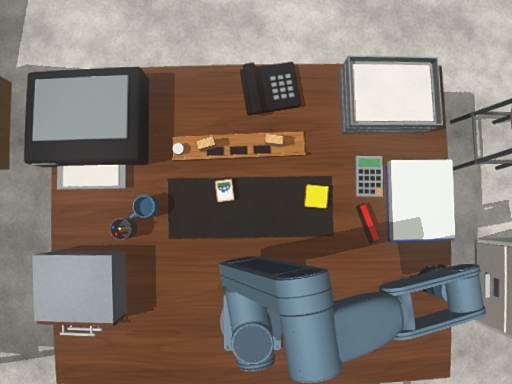

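```bash
cat > h.py <<'E'
import numpy as np, cv2
from scipy.spatial.transform import Rotation as R
from bench import env, vision
def snap(n, tag):
    m=vision.camera_model(n); p,d=vision.snapshot(n)
    cv2.imwrite(f"pics/{tag}.png",p); np.savez(f"pics/{tag}.npz",p=p,d=d,**{k:np.array(v) for k,v in m.items()})
    return load(tag)
def load(tag):
    z=np.load(f"pics/{tag}.npz"); return {k:z[k] for k in z}
def slopes(m,uv):
    K=np.array([[m['fx'],0,m['cx']],[0,m['fy'],m['cy']],[0,0,1]],float)
    D=np.array([float(m['k1']),0,0,0])
    return cv2.undistortPoints(np.asarray(uv,float).reshape(-1,1,2),K,D).reshape(-1,2)
def ray(m,uv):
    s=slopes(m,uv); c=np.c_[s[:,0],-s[:,1],-np.ones(len(s))]
    return R.from_quat(m['rotation']).apply(c)
def at_z(m,uv,z):
    r=ray(m,uv); return m['xyz']+r*((z-m['xyz'][2])/r[:,2])[:,None]
def cloud(m):
    h,w=m['d'].shape; v,u=np.mgrid[:h,:w]
    P=m['xyz']+ray(m,np.c_[u.ravel(),v.ravel()])*m['d'].ravel()[:,None]
    P[m['d'].ravel()<=0]=np.nan
    return P.reshape(h,w,3)
def proj(m,P):
    c=R.from_quat(m['rotation']).inv().apply(np.atleast_2d(P)-m['xyz'])
    K=np.array([[m['fx'],0,m['cx']],[0,m['fy'],m['cy']],[0,0,1]],float)
    o,_=cv2.projectPoints((c*[1,-1,-1]).reshape(-1,1,3),np.zeros(3),np.zeros(3),K,np.array([float(m['k1']),0,0,0]))
    return o.reshape(-1,2)
E
python3 - <<'E'
from h import *
z=vision.camera_model("top"); p=cv2.imread("pics/top0.png"); d=np.load("pics/top0.npy")
m={**z,'p':p,'d':d}
C=cloud(m)
for n,uv in dict(matTL=(169,178),matcent=(260,225),fallen=(224,190),notes=(317,196),blkL=(206,142),blkR=(274,139),ledgeL=(190,150),ledgeR=(300,145),piston=(178,149),mug=(144,206),mark=(238,151),table=(300,110)).items(): print(n,C[uv[1],uv[0]].round(3))
def seg(lo,hi,box):
    u0,v0,u1,v1=box; c=C[v0:v1,u0:u1].reshape(-1,3); c=c[(c[:,2]>lo)&(c[:,2]<hi)]
    r=cv2.minAreaRect((c[:,:2]*1000).astype(np.float32)); print(len(c),c.mean(0).round(3),r,cv2.boxPoints(r).round(0).tolist())
seg(.075,.1,(190,130,220,155)); seg(.075,.1,(260,130,290,155)); seg(.025,.045,(210,175,240,205)); seg(.028,.045,(165,125,310,170)); seg(.006,.025,(165,125,310,170))
cv2.imwrite("pics/topc.png",cv2.resize(p[120:220,160:340],None,fx=4,fy=4,interpolation=cv2.INTER_CUBIC))
E
```

```text
matTL [0.527 0.295 0.001]
matcent [ 0.351 -0.035  0.005]
fallen [0.478 0.091 0.037]
notes [ 0.451 -0.239  0.041]
blkL [0.644 0.15  0.082]
blkR [ 0.65  -0.088  0.085]
ledgeL [0.628 0.216 0.009]
ledgeR [ 0.638 -0.185  0.02 ]
piston [0.626 0.253 0.051]
mug [0.426 0.386 0.007]
mark [0.621 0.04  0.011]
table [ 0.773 -0.192 -0.006]
155 [0.64  0.151 0.088] ((641.2385864257812, 150.9696502685547), (30.386980056762695, 59.9835319519043), 14.537139892578125) [[619.0, 176.0], [634.0, 118.0], [663.0, 126.0], [648.0, 184.0]]
156 [ 0.65  -0.089  0.088] ((650.2222900390625, -88.1688003540039), (59.9875373840332, 30.644426345825195), 80.94538116455078) [[630.0, -115.0], [661.0, -120.0], [670.0, -61.0], [640.0, -56.0]]
352 [0.477 0.09  0.035] ((476.8984375, 89.63697814941406), (75.21292877197266, 59.93431091308594), 6.490529537200928) [[436.0, 115.0], [443.0, 56.0], [518.0, 64.0], [511.0, 124.0]]
466 [0.604 0.061 0.038] ((623.1397094726562, 40.61540222167969), (59.64728546142578, 474.9025573730469), 1.0401142835617065) [[589.0, 277.0], [598.0, -197.0], [657.0, -196.0], [649.0, 279.0]]
2699 [0.643 0.032 0.013] ((636.4208984375, 43.806854248046875), (528.6022338867188, 163.10247802734375), 89.09307861328125) [[551.0, -219.0], [714.0, -222.0], [722.0, 307.0], [559.0, 309.0]]
```

View pics/topc.png

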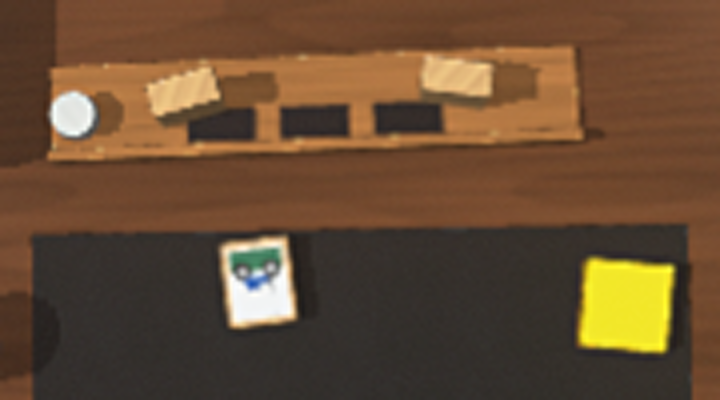

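```bash
cat >> h.py <<'E'
def tool(yaw,phi=0.,flip=False):
    """tool x pointing down tilted by phi forward along heading yaw; y axis = jaw, horizontal, left of heading (yaw+90deg)"""
    h=np.array([np.cos(yaw),np.sin(yaw),0]); l=np.array([-h[1],h[0],0])
    x=-np.cos(phi)*np.array([0,0,1])+np.sin(phi)*h
    y=-l if flip else l
    return R.from_matrix(np.c_[x,y,np.cross(x,y)])
def rel(pos,rot,s=None):
    s=s or env.get_state(); r0=R.from_quat(s['tcp_rot'])
    t=r0.inv().apply(np.array(pos)-s['tcp_pos'])*100
    w=(r0.inv()*rot).as_rotvec()
    print("shift",t.round(2),"rot",w.round(4),"dist mm",(np.linalg.norm(t)*10).round(1),"deg",np.degrees(np.linalg.norm(w)).round(1))
def st():
    s=env.get_state(); r=R.from_quat(s['tcp_rot']).as_matrix()
    print("t",round(s['t'],2),"q",s['joint_positions'].round(3),"tcp",s['tcp_pos'].round(4),"x",r[:,0].round(3),"y",r[:,1].round(3),"F",s['force'].round(1),"w",round(s['width'],4)); return s
E
python3 - <<'E'
from h import *
s=st()
z=vision.camera_model("wrist"); r0=R.from_quat(s['tcp_rot'])
print(z, r0.inv().apply(z['xyz']-s['tcp_pos']), (r0.inv()*R.from_quat(z['rotation'])).as_matrix().round(3))
for f in (0,1): rel([0.56,0.03,0.33],tool(0.02,0,f))
E
```

```text
t 0.1 q [-1.424  0.259  1.536  0.     1.348 -0.203] tcp [ 0.1884 -0.5162  0.2386] x [-0.     0.002 -1.   ] y [ 0.343 -0.939 -0.002] F [-0.3 -0.4 -1.1] w 0.0855
{'fx': 288.4910192470013, 'fy': 288.4910192470013, 'cx': 255.58488704437744, 'cy': 192.15200086312984, 'k1': -0.04879534488346517, 'xyz': array([ 0.26522126, -0.48861613,  0.3736256 ]), 'rotation': array([-0.13056518,  0.09234031, -0.56586123,  0.80884304])} [-0.13503647  0.0001591  -0.08164039] [[-0.     0.316 -0.949]
 [ 1.     0.     0.   ]
 [ 0.    -0.949 -0.316]]
shift [ -9.06 -38.6  -53.63] rot [-2.8118e+00 -2.4000e-03 -1.0000e-04] dist mm 666.9 deg 161.1
shift [ -9.06 -38.6  -53.63] rot [ 3.298e-01 -1.000e-04  1.700e-03] dist mm 666.9 deg 18.9
```

Emit:
send_rows --targets "-3 -4 -6 0.1 0 0 0;-9 -38.6 -53.6 0.33 0 0 0;-9 -38.6 -53.6 0.33 0 0 0;-9 -38.6 -53.6 0.33 0 0 0;-9 -38.6 -53.6 0.33 0 0 0;-9 -38.6 -53.6 0.33 0 0 0;-9 -38.6 -53.6 0.33 0 0 0;-9 -38.6 -53.6 0.33 0 0 0"

```text
t: 0.77
tcp_pos: [0.3737, -0.2438, 0.2896]
tcp_rot: [-0.707, -0.008, 0.707, -0.006]
force: [0.9, -1.1, 0.5]
width: 0.0854
```

Run:
```python
from h import *
s=st(); rel([0.56,0.03,0.33],tool(0.02,0,1))
```

```text
t 0.77 q [-8.300e-01  3.700e-02  1.676e+00  1.000e-03  1.430e+00  7.210e-01] tcp [ 0.3737 -0.2438  0.2896] x [-0.     0.002 -1.   ] y [ 0.019 -1.    -0.002] F [ 0.9 -1.1  0.5] w 0.0854
shift [ -3.99 -27.02 -19.15] rot [-0.0006  0.0003  0.0019] dist mm 333.6 deg 0.1
```

Emit:
send_rows --targets "-4 -27 -19 0 0 0 0;-4 -27 -19 0 0 0 0;-4 -27 -19 0 0 0 0;-4 -27 -19 0 0 0 0;-4 -27 -19 0 0 0 0;-4 -27 -19 0 0 0 0;-4 -27 -19 0 0 0 0;-4 -27 -19 0 0 0 0"

```text
t: 1.43
tcp_pos: [0.5584, 0.0309, 0.3298]
tcp_rot: [-0.707, -0.008, 0.707, -0.006]
force: [0.6, -1.0, -0.1]
width: 0.0853
```

Run:
```python
from h import *
s=st(); m=snap("wrist","w1"); C=cloud(m)
print(m['xyz'])
def seg(lo,hi,cond=None):
    c=C.reshape(-1,3); c=c[(c[:,2]>lo)&(c[:,2]<hi)]
    if cond is not None: c=c[cond(c)]
    if len(c)<5: print(len(c)); return
    r=cv2.minAreaRect((c[:,:2]*1000).astype(np.float32)); print(len(c),c.mean(0).round(4),r)
seg(.082,.1,lambda c:(c[:,1]>.1)&(c[:,1]<.2)); seg(.082,.1,lambda c:(c[:,1]<0)&(c[:,1]>-.2)); seg(.028,.045,lambda c:c[:,0]<.55); seg(.03,.042,lambda c:(c[:,0]>.57)&(c[:,0]<.62))
```

```text
t 1.43 q [-0.145  0.233  1.351  0.002  1.559  1.406] tcp [0.5584 0.0309 0.3298] x [-0.001  0.002 -1.   ] y [ 0.02  -1.    -0.002] F [ 0.6 -1.  -0.1] w 0.0853
[0.64017161 0.03219453 0.46477372]
1195 [0.6412 0.1511 0.0873] ((640.9258422851562, 151.77560424804688), (31.179662704467773, 60.72227478027344), 14.962993621826172)
1229 [ 0.6501 -0.0856  0.0872] ((650.0797729492188, -86.21958923339844), (61.07032012939453, 31.408119201660156), 82.17254638671875)
5201 [ 0.4391 -0.0332  0.0366] ((395.945556640625, 44.305267333984375), (285.93658447265625, 948.0848999023438), 4.320372581481934)
2507 [0.5995 0.063  0.0371] ((609.88232421875, 91.95234680175781), (44.432579040527344, 583.5689697265625), 2.4994006156921387)
```

View pics/w1.png

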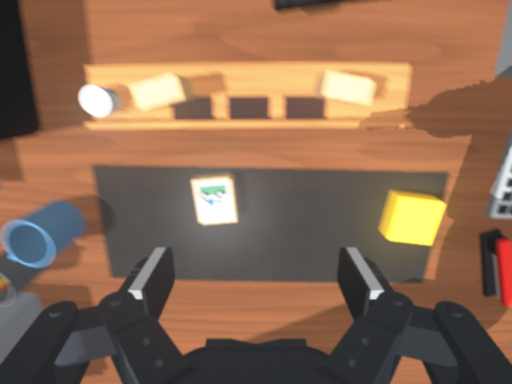

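Run:
```python
from h import *
m=load("w1"); p=m['p']
g=p.max(2)
roi=np.zeros_like(g); roi[85:125,165:335]=1
mask=((g<75)&(roi>0)).astype(np.uint8)
n,l,stt,cen=cv2.connectedComponentsWithStats(mask)
for i in range(1,n):
    if stt[i,4]<150: continue
    v,u=np.nonzero(l==i)
    cs,_=cv2.findContours((l==i).astype(np.uint8),cv2.RETR_EXTERNAL,cv2.CHAIN_APPROX_NONE)
    W=at_z(m,np.c_[u,v],.012); r=cv2.minAreaRect((W[:,:2]*1000).astype(np.float32))
    print(stt[i],W.mean(0).round(4),r)
C=cloud(m)
# height profile at a few columns
for u in (200,268,300,380):
    print(u,[(v,*(C[v,u,[0,2]]*1000).round(0)) for v in range(58,134,3)])
cv2.imwrite("pics/w1c.png",cv2.resize(p[55:140,75:420],None,fx=2.3,fy=2.3,interpolation=cv2.INTER_CUBIC))
```

```text
200 [(58, np.float64(694.0), np.float64(-1.0)), (61, np.float64(689.0), np.float64(1.0)), (64, np.float64(685.0), np.float64(-0.0)), (67, np.float64(680.0), np.float64(11.0)), (70, np.float64(676.0), np.float64(13.0)), (73, np.float64(671.0), np.float64(13.0)), (76, np.float64(667.0), np.float64(12.0)), (79, np.float64(663.0), np.float64(13.0)), (82, np.float64(659.0), np.float64(13.0)), (85, np.float64(655.0), np.float64(14.0)), (88, np.float64(651.0), np.float64(12.0)), (91, np.float64(646.0), np.float64(13.0)), (94, np.float64(642.0), np.float64(12.0)), (97, np.float64(638.0), np.float64(12.0)), (100, np.float64(633.0), np.float64(11.0)), (103, np.float64(629.0), np.float64(13.0)), (106, np.float64(625.0), np.float64(13.0)), (109, np.float64(620.0), np.float64(12.0)), (112, np.float64(616.0), np.float64(12.0)), (115, np.float64(611.0), np.float64(13.0)), (118, np.float64(607.0), np.float64(15.0)), (121, np.float64(603.0), np.float64(14.0)), (124, np.float64(600.0), np.float64(38.0)), (127, np.float64(596.0), np.float64(39.0)), (130, np.float64(587.0), np.float64(1.0)), (133, np.fl
[... 2723 characters left out ...]
), (88, np.float64(657.0), np.float64(13.0)), (91, np.float64(653.0), np.float64(13.0)), (94, np.float64(648.0), np.float64(12.0)), (97, np.float64(644.0), np.float64(14.0)), (100, np.float64(640.0), np.float64(12.0)), (103, np.float64(635.0), np.float64(13.0)), (106, np.float64(631.0), np.float64(13.0)), (109, np.float64(627.0), np.float64(12.0)), (112, np.float64(622.0), np.float64(14.0)), (115, np.float64(618.0), np.float64(13.0)), (118, np.float64(613.0), np.float64(13.0)), (121, np.float64(609.0), np.float64(13.0)), (124, np.float64(606.0), np.float64(38.0)), (127, np.float64(602.0), np.float64(37.0)), (130, np.float64(594.0), np.float64(1.0)), (133, np.float64(589.0), np.float64(0.0))]
```

View pics/w1c.png

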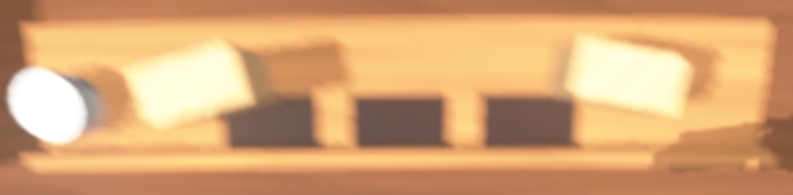

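Run:
```python
from h import *
m=load("w1"); p=m['p'].astype(int)
print(p[107,240:300:6].tolist(), p[107,284].tolist())
g=p[:,:,2]  # red
t=170
mask=np.zeros(g.shape,np.uint8); mask[85:123,165:335]=(g[85:123,165:335]<t)
n,l,stt,cen=cv2.connectedComponentsWithStats(mask)
for i in range(1,n):
    if stt[i,4]<150: continue
    v,u=np.nonzero(l==i); W=at_z(m,np.c_[u,v],.012); r=cv2.minAreaRect((W[:,:2]*1000).astype(np.float32))
    print(stt[i],W.mean(0).round(4),r)
# sub-pixel mark edges: rows profile between marks
row=g[104:116].mean(0)
def cross(a,lo,hi,t):
    o=[]
    for i in range(lo,hi):
        if (a[i]-t)*(a[i+1]-t)<0: o.append(i+(t-a[i])/(a[i+1]-a[i]))
    return o
us=cross(row,165,335,t); print([ (round(u,1),*at_z(m,[(u,109.5)],.012)[0].round(4)[:2]) for u in us])
C=cloud(m).reshape(-1,3)
# rail top: fit lines using subset z 34-41, bins along y
P=C[(C[:,2]>.033)&(C[:,2]<.042)&(C[:,0]>.58)&(C[:,0]<.615)&(C[:,1]>-.17)&(C[:,1]<.22)]
print(len(P),np.polyfit(P[:,1],P[:,0],1))
# far edge of board: transitions between z~12 and 0
im=cloud(m)
pts=[];inn=[];ou=[]
for u in range(95,405,2):
    c=im[55:90,u]; k=np.nonzero(c[:,2]>.007)[0]
    if len(k): pts.append((c[k[0],:2]+c[k[0]-1,:2])/2)
    c=im[115:135,u]; k=np.nonzero(c[:,2]>.028)[0]
    if len(k) and k[0]>0: inn.append(c[k[0],:2]); ou.append(c[k[-1],:2])
for a in (pts,inn,ou):
    a=np.array(a); a=a[np.isfinite(a).all(1)]; f=np.polyfit(a[:,1],a[:,0],1); r=np.abs(a[:,0]-np.polyval(f,a[:,1])); a=a[r<.006]; print(len(a),np.polyfit(a[:,1],a[:,0],1))
# ends
for u in (87,89,91,93,405,407,409,411,413): print(u, np.nanmedian(im[70:80,u],0).round(3))
```

```text
[[77, 84, 108], [77, 85, 109], [77, 83, 109], [77, 83, 110], [77, 84, 110], [114, 172, 239], [133, 211, 253], [118, 181, 244], [77, 85, 113], [76, 86, 113]] [104, 153, 220]
[172  95  43  24 780] [0.6216 0.1265 0.012 ] ((623.5877075195312, 128.02896118164062), (33.7347297668457, 63.27638244628906), 0.8366117477416992)
[286  97  39  22 809] [ 0.6249 -0.0413  0.012 ] ((625.374755859375, -42.506866455078125), (30.809446334838867, 58.74279022216797), 1.3972890377044678)
[230  98  41  21 800] [0.6228 0.0434 0.012 ] ((622.8433837890625, 41.31873321533203), (29.35171890258789, 61.12209701538086), 1.069653868675232)
[(np.float64(173.7), np.float64(0.619), np.float64(0.1573)), (np.float64(211.1), np.float64(0.6198), np.float64(0.1002)), (np.float64(229.3), np.float64(0.6202), np.float64(0.0726)), (np.float64(267.2), np.float64(0.6213), np.float64(0.0151)), (np.float64(285.8), np.float64(0.6219), np.float64(-0.013)), (np.float64(323.2), np.float64(0.6233), np.float64(-0.0699))]
1878 [-0.02468042  0.60037907]
154 [-0.02368778  0.68548005]
146 [-0.02434095  0.60480491]
146 [-0.02398581  0.5959953 ]
87 [0.67  0.292 0.   ]
89 [0.669 0.289 0.   ]
91 [0.669 0.279 0.013]
93 [0.669 0.276 0.012]
405 [ 0.677 -0.188  0.012]
407 [ 0.677 -0.191  0.012]
409 [ 0.678 -0.194  0.012]
411 [ 0.678 -0.197  0.012]
413 [ 0.679 -0.206  0.001]
```

Run:
```python
from h import *
rel([0.641,0.1514,0.13],tool(0.26,0,1))
rel([0.641,0.1514,0.048],tool(0.26,0,1))
```

```text
shift [ 20.12 -11.1   -8.13] rot [-0.2362 -0.0038  0.0066] dist mm 243.8 deg 13.5
shift [ 28.32 -11.05  -8.1 ] rot [-0.2362 -0.0038  0.0066] dist mm 314.6 deg 13.5
```

Emit:
send_rows --targets "20 -11.1 -8.1 -0.236 -0.004 0.006 0;20 -11.1 -8.1 -0.236 -0.004 0.006 0;20 -11.1 -8.1 -0.236 -0.004 0.006 0;20 -11.1 -8.1 -0.236 -0.004 0.006 0;20 -11.1 -8.1 -0.236 -0.004 0.006 0;20 -11.1 -8.1 -0.236 -0.004 0.006 0;20 -11.1 -8.1 -0.236 -0.004 0.006 0;20 -11.1 -8.1 -0.236 -0.004 0.006 0"

```text
t: 2.15
tcp_pos: [0.6388, 0.1519, 0.1275]
tcp_rot: [-0.698, -0.093, 0.704, -0.092]
force: [0.3, -0.5, 1.0]
width: 0.0849
```

Run:
```python
from h import *
st();m=snap("wrist","w2")
rel([0.641,0.1514,0.048],tool(0.26,0,1))
C=cloud(m).reshape(-1,3); c=C[(C[:,2]>.08)&(C[:,2]<.095)&(C[:,0]>.6)]
r=cv2.minAreaRect((c[:,:2]*1000).astype(np.float32)); print(len(c),r)
```

```text
t 2.15 q [0.064 0.536 1.398 0.    1.215 1.373] tcp [0.6388 0.1519 0.1275] x [-0.007 -0.    -1.   ] y [ 0.259 -0.966 -0.002] F [ 0.3 -0.5  1. ] w 0.0849
shift [ 8.21  0.01 -0.12] rot [0.0007 0.0028 0.0007] dist mm 82.2 deg 0.2
3983 ((641.4315185546875, 152.56436157226562), (30.849699020385742, 60.39146423339844), 15.206469535827637)
```

View pics/w2.png

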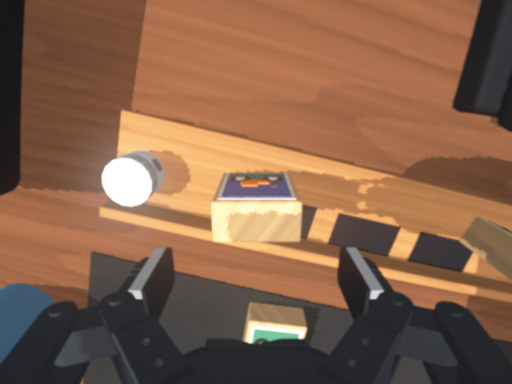

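Emit:
send_rows --targets "4 0 -0.1 0 0.003 0 0;8 0 -0.1 0 0.003 0 0;8.1 0 -0.1 0 0.003 0 0;8.1 0 -0.1 0 0.003 0 0;8.1 0 -0.1 0 0.003 0 50;8.1 0 -0.1 0 0.003 0 70;8.1 0 -0.1 0 0.003 0 90;8.1 0 -0.1 0 0.003 0 90" --squeeze 20

```text
t: 2.87
tcp_pos: [0.6434, 0.1514, 0.0532]
tcp_rot: [0.704, 0.092, -0.699, 0.092]
force: [-0.6, 0.1, 7.3]
width: 0.0598
```

Run:
```python
from h import *
st()
```

```text
t 2.87 q [6.200e-02 6.110e-01 1.469e+00 1.000e-03 1.055e+00 1.372e+00] tcp [0.6434 0.1514 0.0532] x [ 0.007  0.001 -1.   ] y [ 0.258 -0.966  0.001] F [-0.6  0.1  7.3] w 0.0598
```

Run:
```python
from h import *
rel([0.628,0.1285,0.0522],tool(0.024,0,1))
```

```text
shift [0.09 1.82 2.07] rot [ 0.2366 -0.0069 -0.    ] dist mm 27.6 deg 13.6
```

Emit:
send_rows --targets "0.1 0.3 0.35 0.04 -0.002 0 95;0.1 0.6 0.7 0.08 -0.004 0 95;0.1 0.9 1.05 0.12 -0.006 0 95;0.1 1.2 1.4 0.16 -0.007 0 95;0.1 1.5 1.75 0.2 -0.007 0 95;0.1 1.82 2.07 0.237 -0.007 0 95;0.1 1.82 2.07 0.237 -0.007 0 95;0.1 1.82 2.07 0.237 -0.007 0 95"

```text
t: 3.53
tcp_pos: [0.6287, 0.1284, 0.0535]
tcp_rot: [0.708, 0.009, -0.706, 0.009]
force: [0.7, -0.9, -1.2]
width: 0.06
```

Run:
```python
from h import *
s=st();m=snap("wrist","w3"); rel([0.6194,0.1285,0.0525],tool(0.024,0,1))
C=cloud(m).reshape(-1,3); c=C[(C[:,2]>.08)&(C[:,2]<.095)&(C[:,0]>.58)&(abs(C[:,1]-.13)<.03)]
r=cv2.minAreaRect((c[:,:2]*1000).astype(np.float32)); print(len(c),r)
```

```text
t 3.53 q [0.028 0.584 1.518 0.    1.037 1.574] tcp [0.6287 0.1284 0.0535] x [ 0.002  0.    -1.   ] y [ 0.024 -1.    -0.   ] F [ 0.7 -0.9 -1.2] w 0.06
shift [ 0.08 -0.02  0.93] rot [ 0.0007 -0.0017 -0.    ] dist mm 9.4 deg 0.1
9371 ((627.4096069335938, 129.8411865234375), (32.73121643066406, 60.28114318847656), 1.2805696725845337)
```

View pics/w3.png

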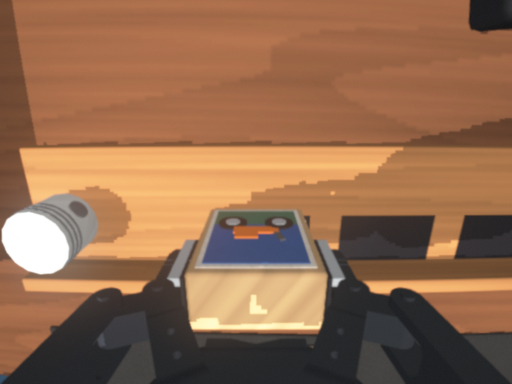

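Emit:
send_rows --targets "0.1 0 0.3 0 -0.002 0 95;0.1 0 0.6 0 -0.002 0 95;0.1 0 0.9 0 -0.002 0 95;0.1 0 1.0 0 -0.002 0 95;0.1 0 1.1 0 -0.002 0 95;0.1 0 1.1 0 -0.002 0 95"

```text
t: 4.08
tcp_pos: [0.619, 0.1284, 0.0532]
tcp_rot: [0.708, 0.009, -0.706, 0.009]
force: [3.7, 0.8, 4.6]
width: 0.0599
```

Run:
```python
from h import *
s=st();m=snap("wrist","w4")
C=cloud(m).reshape(-1,3); c=C[(C[:,2]>.08)&(C[:,2]<.095)&(C[:,0]>.58)&(abs(C[:,1]-.13)<.03)]
r=cv2.minAreaRect((c[:,:2]*1000).astype(np.float32)); print(len(c),r)
```

```text
t 4.08 q [0.028 0.57  1.546 0.    1.023 1.574] tcp [0.619  0.1284 0.0532] x [ 0.003  0.    -1.   ] y [ 0.025 -1.    -0.   ] F [3.7 0.8 4.6] w 0.0599
9334 ((617.6397705078125, 129.85365295410156), (32.614540100097656, 60.26264190673828), 1.197067141532898)
```

Emit:
send_rows --targets "0 0 0.15 0 -0.003 0 95;0 0 0.15 0 -0.003 0 95;0 0 0 0 -0.003 0 60;0 0 0 0 -0.003 0 30;0 0 0 0 -0.003 0 0;-3 0 0 0 -0.003 0 0;-7 0 0 0 -0.003 0 0;-11 0 0 0 -0.003 0 0"

```text
t: 4.8
tcp_pos: [0.6166, 0.1284, 0.1623]
tcp_rot: [-0.705, -0.009, 0.709, -0.009]
force: [1.6, -0.2, 0.3]
width: 0.0858
```

Run:
```python
from h import *
s=st();m=snap("wrist","w5")
C=cloud(m).reshape(-1,3); c=C[(C[:,2]>.08)&(C[:,2]<.095)&(C[:,0]>.58)&(abs(C[:,1]-.13)<.05)]
r=cv2.minAreaRect((c[:,:2]*1000).astype(np.float32)); print(len(c),r)
rel([0.651,-0.0872,0.155],tool(-0.14,0,1))
```

```text
t 4.8 q [0.028 0.46  1.433 0.    1.255 1.574] tcp [0.6166 0.1284 0.1623] x [-0.007  0.    -1.   ] y [ 0.025 -1.    -0.   ] F [ 1.6 -0.2  0.3] w 0.0858
2962 ((617.5394287109375, 128.4855194091797), (31.287084579467773, 60.02461624145508), 1.5870575904846191)
shift [ 1.8  21.65 -2.38] rot [ 0.1651 -0.0096  0.001 ] dist mm 218.6 deg 9.5
```

View pics/w5.png

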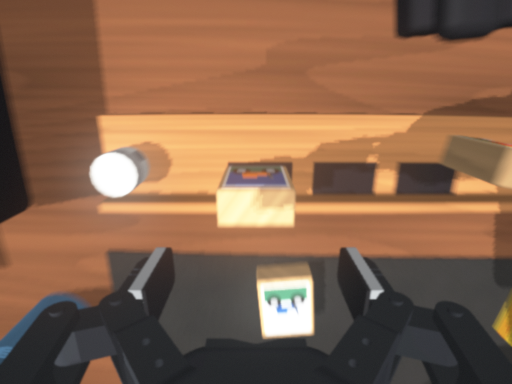

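Emit:
send_rows --targets "1.8 21.6 -2.4 0.165 -0.01 0.001 0;1.8 21.6 -2.4 0.165 -0.01 0.001 0;1.8 21.6 -2.4 0.165 -0.01 0.001 0;1.8 21.6 -2.4 0.165 -0.01 0.001 0;1.8 21.6 -2.4 0.165 -0.01 0.001 0;1.8 21.6 -2.4 0.165 -0.01 0.001 0;1.8 21.6 -2.4 0.165 -0.01 0.001 0;1.8 21.6 -2.4 0.165 -0.01 0.001 0"

```text
t: 5.52
tcp_pos: [0.6504, -0.0867, 0.1541]
tcp_rot: [-0.704, 0.05, 0.706, 0.05]
force: [-0.8, -0.2, 0.5]
width: 0.0851
```

Run:
```python
from h import *
st();m=snap("wrist","w6")
C=cloud(m).reshape(-1,3); c=C[(C[:,2]>.08)&(C[:,2]<.095)&(C[:,0]>.6)&(abs(C[:,1]+.087)<.05)]
r=cv2.minAreaRect((c[:,:2]*1000).astype(np.float32)); print(len(c),r)
rel([0.651,-0.0865,0.048],tool(-0.14,0,1))
```

```text
t 5.52 q [-3.020e-01  5.100e-01  1.373e+00  1.000e-03  1.262e+00  1.410e+00] tcp [ 0.6504 -0.0867  0.1541] x [-0.003  0.001 -1.   ] y [-0.141 -0.99  -0.001] F [-0.8 -0.2  0.5] w 0.0851
3167 ((650.404052734375, -86.8876953125), (60.17793273925781, 31.32111930847168), 81.71626281738281)
shift [10.64  0.1  -0.09] rot [-0.      0.0024  0.001 ] dist mm 106.4 deg 0.1
```

View pics/w6.png

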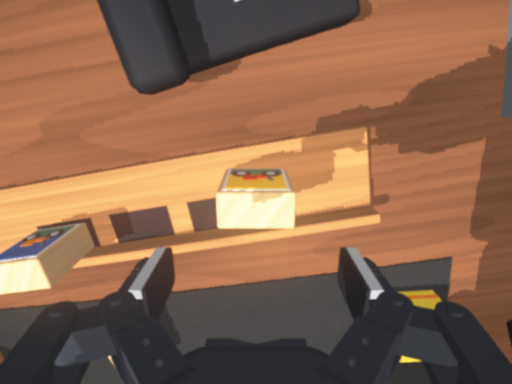

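Centred over the right block (its top at u 217–295, fingers at 174/338). Going down and gripping.

Emit:
send_rows --targets "4 0 -0.1 0 0.002 0 0;8 0 -0.1 0 0.002 0 0;10.7 0 -0.1 0 0.002 0 0;10.7 0 -0.1 0 0.002 0 0;10.7 0 -0.1 0 0.002 0 0;10.7 0 -0.1 0 0.002 0 60;10.7 0 -0.1 0 0.002 0 90;10.7 0 -0.1 0 0.002 0 95"

```text
t: 6.23
tcp_pos: [0.6532, -0.0857, 0.0505]
tcp_rot: [0.707, -0.049, -0.704, -0.049]
force: [0.6, 1.4, 2.2]
width: 0.0599
```

Run:
```python
from h import *
st()
s=env.get_state()
rel([0.631,-0.0417,s['tcp_pos'][2]-.001],tool(0.024,0,1))
```

```text
t 6.23 q [-3.000e-01  6.120e-01  1.475e+00  1.000e-03  1.050e+00  1.410e+00] tcp [ 0.6532 -0.0857  0.0505] x [ 0.005 -0.001 -1.   ] y [-0.139 -0.99  -0.   ] F [0.6 1.4 2.2] w 0.0599
shift [ 0.09 -4.05  2.82] rot [-0.1634 -0.0051 -0.0002] dist mm 49.3 deg 9.4
```

Emit:
send_rows --targets "0.1 -0.7 0.45 -0.03 -0.002 0 95;0.1 -1.4 0.9 -0.06 -0.003 0 95;0.1 -2.1 1.4 -0.09 -0.004 0 95;0.1 -2.8 1.9 -0.12 -0.005 0 95;0.1 -3.4 2.35 -0.145 -0.005 0 95;0.1 -4.05 2.8 -0.163 -0.005 0 95;0.1 -4.05 2.8 -0.163 -0.005 0 95;0.1 -4.05 2.8 -0.163 -0.005 0 95"

```text
t: 6.9
tcp_pos: [0.6311, -0.0403, 0.0504]
tcp_rot: [0.707, 0.009, -0.707, 0.009]
force: [-0.6, 1.1, 8.6]
width: 0.0595
```

Run:
```python
from h import *
s=st(); rel([0.6242,-0.0417,s['tcp_pos'][2]-.001],tool(0.024,0,1))
```

```text
t 6.9 q [-2.400e-01  5.740e-01  1.545e+00  1.000e-03  1.021e+00  1.305e+00] tcp [ 0.6311 -0.0403  0.0504] x [ 0.001  0.    -1.   ] y [ 0.026 -1.    -0.   ] F [-0.6  1.1  8.6] w 0.0595
shift [0.1  0.12 0.7 ] rot [ 0.0016 -0.0012  0.0004] dist mm 7.1 deg 0.1
```

Emit:
send_rows --targets "0 0.06 0.3 0 -0.001 0 95;0 0.12 0.6 0.001 -0.001 0 95;0 0.12 0.75 0.001 -0.001 0 95;0 0.12 0.85 0.001 -0.001 0 95;0 0.12 0.95 0.001 -0.001 0 95;0 0.12 0.95 0.001 -0.001 0 95"

```text
t: 7.4
tcp_pos: [0.6234, -0.0409, 0.0507]
tcp_rot: [0.709, 0.009, -0.705, 0.008]
force: [7.1, 3.5, -0.0]
width: 0.0599
```

Run:
```python
from h import *
s=st(); m=snap("wrist","w7")
C=cloud(m).reshape(-1,3); c=C[(C[:,2]>.08)&(C[:,2]<.095)&(C[:,0]>.58)&(abs(C[:,1]+.04)<.03)]
r=cv2.minAreaRect((c[:,:2]*1000).astype(np.float32)); print(len(c),r)
rel([0.6242,-0.0417,s['tcp_pos'][2]-.001],tool(0.024,0,1))
```

```text
t 7.4 q [-0.245  0.561  1.569  0.003  1.007  1.3  ] tcp [ 0.6234 -0.0409  0.0507] x [ 0.005  0.001 -1.   ] y [ 0.024 -1.    -0.001] F [ 7.1  3.5 -0. ] w 0.0599
9493 ((621.1535034179688, -40.19105529785156), (32.587547302246094, 60.211036682128906), 1.251828908920288)
shift [ 0.1   0.08 -0.07] rot [ 0.0004 -0.0045  0.0013] dist mm 1.5 deg 0.3
```

Emit:
send_rows --targets "0 0.15 -0.05 0 -0.004 0.001 95;0 0.15 0 0 -0.004 0.001 95;0 0.15 0.1 0 -0.004 0.001 95;0 0.1 0 0 -0.004 0.001 60;0 0.1 0 0 -0.004 0.001 30;0 0.1 0 0 -0.004 0.001 0;-3 0.1 0 0 -0.004 0.001 0;-7 0.1 0 0 -0.004 0.001 0"

```text
t: 8.12
tcp_pos: [0.6194, -0.0416, 0.1169]
tcp_rot: [-0.703, -0.009, 0.711, -0.008]
force: [0.9, -0.5, 0.1]
width: 0.0852
```

Run:
```python
from h import *
s=st(); rel([0.54,0.045,0.33],tool(0.024,0,1))
```

```text
t 8.12 q [-0.246  0.489  1.506 -0.     1.157  1.3  ] tcp [ 0.6194 -0.0416  0.1169] x [-0.01   0.003 -1.   ] y [ 0.024 -1.    -0.003] F [ 0.9 -0.5  0.1] w 0.0852
shift [-21.21  -8.91   7.95] rot [0.0001 0.0102 0.0028] dist mm 243.4 deg 0.6
```

Emit:
send_rows --targets "-4 0 0 0 0.01 0.003 0;-21.2 -8.9 8 0 0.01 0.003 0;-21.2 -8.9 8 0 0.01 0.003 0;-21.2 -8.9 8 0 0.01 0.003 0;-21.2 -8.9 8 0 0.01 0.003 0;-21.2 -8.9 8 0 0.01 0.003 0;-21.2 -8.9 8 0 0.01 0.003 0;-21.2 -8.9 8 0 0.01 0.003 0"

```text
t: 8.78
tcp_pos: [0.5395, 0.0455, 0.3328]
tcp_rot: [0.709, 0.009, -0.705, 0.01]
force: [-1.1, -0.5, -0.1]
width: 0.0855
```

Run:
```python
from h import *
st();m=snap("wrist","w8"); I=cloud(m); C=I.reshape(-1,3)
def blk(lo,hi,x,y,r=.05):
    c=C[(C[:,2]>lo)&(C[:,2]<hi)&(abs(C[:,0]-x)<r)&(abs(C[:,1]-y)<r)]
    print(len(c),c.mean(0).round(4),cv2.minAreaRect((c[:,:2]*1000).astype(np.float32)))
blk(.082,.095,.617,.128);blk(.082,.095,.621,-.042);blk(.028,.04,.477,.09)
P=C[(C[:,2]>.033)&(C[:,2]<.042)&(C[:,0]>.58)&(C[:,0]<.615)&(C[:,1]>-.17)&(C[:,1]<.22)]
print(np.polyfit(P[:,1],P[:,0],1))
```

```text
t 8.78 q [-1.210e-01  1.940e-01  1.392e+00 -1.000e-03  1.549e+00  1.424e+00] tcp [0.5395 0.0455 0.3328] x [ 0.005 -0.001 -1.   ] y [ 0.026 -1.     0.001] F [-1.1 -0.5 -0.1] w 0.0855
1131 [0.6172 0.1277 0.0873] ((617.5026245117188, 128.37767028808594), (29.51857566833496, 59.25125503540039), 0.9472907781600952)
1120 [ 0.6214 -0.0409  0.0873] ((621.7858276367188, -41.79590606689453), (29.387269973754883, 59.8135986328125), 1.5494146347045898)
1706 [0.4783 0.0911 0.0343] ((476.2137145996094, 91.39213562011719), (75.7303466796875, 60.31493377685547), 6.379363059997559)
[-0.02343967  0.59972044]
```

View pics/w8.png

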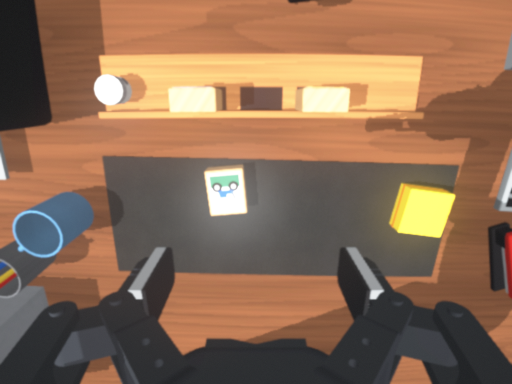

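Run:
```python
from h import *
rel([0.4646,0.0891,0.16],tool(0.112,0.96,1))
```

```text
shift [17.03 -4.62  7.37] rot [-0.0799  0.9582 -0.0429] dist mm 191.2 deg 55.1
```

Emit:
send_rows --targets "17 -4.6 7.4 -0.08 0.958 -0.043 0;17 -4.6 7.4 -0.08 0.958 -0.043 0;17 -4.6 7.4 -0.08 0.958 -0.043 0;17 -4.6 7.4 -0.08 0.958 -0.043 0;17 -4.6 7.4 -0.08 0.958 -0.043 0;17 -4.6 7.4 -0.08 0.958 -0.043 0;17 -4.6 7.4 -0.08 0.958 -0.043 0;17 -4.6 7.4 -0.08 0.958 -0.043 0"

```text
t: 9.5
tcp_pos: [0.4636, 0.1007, 0.1588]
tcp_rot: [0.891, 0.065, -0.45, 0.006]
force: [0.7, 1.8, 0.3]
width: 0.0857
```

Run:
```python
from h import *
st();m=snap("wrist","w9"); rel([0.4646,0.0891,0.024],tool(0.112,0.96,1))
```

```text
t 9.5 q [-0.191 -0.087  2.348  0.691  0.351  0.684] tcp [0.4636 0.1007 0.1588] x [ 0.587  0.11  -0.802] y [ 0.121 -0.992 -0.047] F [0.7 1.8 0.3] w 0.0857
shift [10.71  1.87  8.14] rot [-0.0258  0.3189  0.0428] dist mm 135.8 deg 18.5
```

View pics/w9.png

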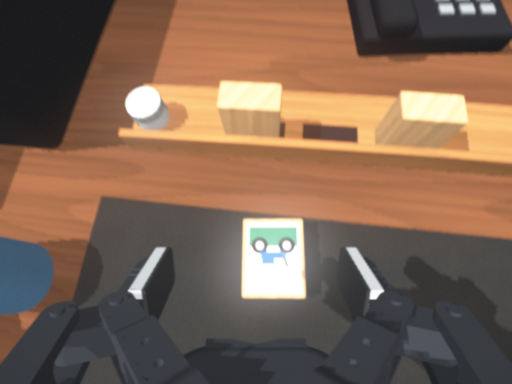

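```bash
cat > kin.py <<'E'
import numpy as np
S=np.array([[-1.424,.259,1.536,0,1.348,-.203,.1884,-.5162,.2386],
[-.83,.037,1.676,.001,1.430,.721,.3737,-.2438,.2896],
[-.145,.233,1.351,.002,1.559,1.406,.5584,.0309,.3298],
[.064,.536,1.398,0,1.215,1.373,.6388,.1519,.1275],
[.062,.611,1.469,.001,1.055,1.372,.6434,.1514,.0532],
[.028,.57,1.546,0,1.023,1.574,.619,.1284,.0532],
[.028,.46,1.433,0,1.255,1.574,.6166,.1284,.1623],
[-.302,.51,1.373,.001,1.262,1.41,.6504,-.0867,.1541],
[-.24,.574,1.545,.001,1.021,1.305,.6311,-.0403,.0504],
[-.246,.489,1.506,0,1.157,1.3,.6194,-.0416,.1169],
[-.121,.194,1.392,-.001,1.549,1.424,.5395,.0455,.3328]])
rows=[];b=[]
for q1,q2,q3,q4,q5,q6,x,y,z in S:
    r=x*np.cos(q1)+y*np.sin(q1); l=-x*np.sin(q1)+y*np.cos(q1)
    a,bb,c=q2,q2+q3,q2+q3+q5
    rows.append([1,0,np.sin(a),np.sin(bb),np.cos(bb),np.sin(c),0]);b.append(r)
    rows.append([0,1,np.cos(a),np.cos(bb),-np.sin(bb),np.cos(c),0]);b.append(z)
    rows.append([0,0,0,0,0,0,1]);b.append(l)
A=np.array(rows);b=np.array(b)
sol,res,rk,sv=np.linalg.lstsq(A,b,rcond=None)
if __name__=="__main__":print(sol.round(4),rk,sv.round(3),np.abs(A@sol-b).max())
E
python3 kin.py
```

```text
[-1.000e-04  2.148e-01  5.351e-01  4.258e-01  6.050e-02  3.397e-01
  1.109e-01] 7 [6.536 4.765 3.317 0.578 0.437 0.218 0.012] 0.0006002029940664066
```

```bash
cat >> kin.py <<'E'
from scipy.spatial.transform import Rotation as R
from scipy.optimize import least_squares
def rz(a):return R.from_rotvec([0,0,a])
def ry(a):return R.from_rotvec([0,a,0])
def fk(q,p,s=1):
    h,L1,L2,e,L3,d1,d2=p
    R1=rz(q[0]);R2=R1*ry(q[1]);R3=R2*ry(q[2]);R4=R3*rz(s*q[3]);R5=R4*ry(q[4])
    pos=R1.apply([0,d1,h])+R2.apply([0,0,L1])+R3.apply([e,0,L2])+R4.apply([0,d2,0])+R5.apply([0,0,L3])
    return pos,R5
T=[([-0.191,-0.087,2.348,0.691,0.351,0.684],[.4636,.1007,.1588])]
def fit(s):
    def f(p):
        o=[]
        for r in S: o.append(fk(r[:6],p,s)[0]-r[6:])
        for q,x in T: o.append(fk(q,p,s)[0]-x)
        return np.ravel(o)
    return least_squares(f,[.2,.53,.43,.06,.3,.11,0])
if __name__=="__main__":
  for s in(1,-1):
    o=fit(s);print(s,o.x.round(4),np.abs(o.fun).max());print(fk(T[0][0],o.x,s)[1].as_matrix().round(3))
E
python3 kin.py
```

```text
[-1.000e-04  2.148e-01  5.351e-01  4.258e-01  6.050e-02  3.397e-01
  1.109e-01] 7 [6.536 4.765 3.317 0.578 0.437 0.218 0.012] 0.0006002029940664066
1 [ 2.222e-01  5.349e-01  4.258e-01  6.030e-02  3.471e-01  1.111e-01
 -4.000e-04] 0.00048511821035990277
[[-0.599  0.545  0.587]
 [ 0.725  0.68   0.11 ]
 [-0.339  0.491 -0.802]]
-1 [-0.1459  0.4132  0.4394 -0.0562 -0.0246  0.3624 -0.2504] 0.01878734125984874
[[-0.826 -0.252  0.504]
 [-0.45   0.834 -0.321]
 [-0.339 -0.491 -0.802]]
```

```bash
cat >> kin.py <<'E'
P=np.array([.2222,.5349,.4258,.0603,.3471,.1111,0.])
LO=np.array([-3.14,-.91,.19,-1.22,.22,-3.12]);HI=np.array([3.14,2.08,2.58,4.36,2.71,3.12])
# tool rot = R5*rz(q6)*K
def toolfk(q): 
    p,R5=fk(q,P); return p,R5*rz(q[5])*K
from h import tool
_q=[-0.121,.194,1.392,-.001,1.549,1.424]
_Rt=R.from_matrix(np.c_[[.005,-.001,-1],[.026,-1,.001],np.cross([.005,-.001,-1],[.026,-1,.001])])
_K=((fk(_q,P)[1]*rz(_q[5])).inv()*_Rt).as_matrix()
K=R.from_matrix(np.round(_K))
def ik(pos,rot,q0):
    def f(q):
        p,r=toolfk(q); return np.r_[(p-pos)*5,(r.inv()*rot).as_rotvec()]
    o=least_squares(f,np.clip(q0,LO+.01,HI-.01),bounds=(LO,HI)); return o.x,np.abs(o.fun).max()
if __name__=="__main__":
    print(_K.round(3))
    q=T[0][0]; p,r=toolfk(q); print(p,r.as_matrix().round(3))
    for br in (0,1):
      for X in (.4646,.40):
        for phi in (60,45,30,20,10,0,-15,-30,-45,-60,-75):
          best=None
          for q0 in ([-.1,.3,1.9,np.pi*br,.5 ,1.4-3.1*br],[-.2,.5,1.6,.5+2.1*br,1.5,1.0-2.5*br],[.1,.2,2.3,-.3+3.5*br,.5,-1.5*br]):
            z=.024 if phi>-1 else .055
            a=ik([X,.0891,z],tool(.112,np.radians(phi),1),q0)
            if best is None or a[1]<best[1]: best=a
          print(br,X,phi,best[0].round(2),best[1].round(4))
E
python3 kin.py
```

```text
[-1.000e-04  2.148e-01  5.351e-01  4.258e-01  6.050e-02  3.397e-01
  1.109e-01] 7 [6.536 4.765 3.317 0.578 0.437 0.218 0.012] 0.0006002029940664066
1 [ 2.222e-01  5.349e-01  4.258e-01  6.030e-02  3.471e-01  1.111e-01
 -4.000e-04] 0.00048511821035990277
[[-0.599  0.545  0.587]
 [ 0.725  0.68   0.11 ]
 [-0.339  0.491 -0.802]]
-1 [-0.1459  0.4132  0.4394 -0.0562 -0.0246  0.3624 -0.2504] 0.01878734125984874
[[-0.826 -0.252  0.504]
 [-0.45   0.834 -0.321]
 [-0.339 -0.491 -0.802]]
[[ 0.001 -1.    -0.   ]
 [-0.001  0.    -1.   ]
 [ 1.     0.001 -0.001]]
[0.46384771 0.10093842 0.15903317] [[ 0.587  0.12  -0.801]
 [ 0.11  -0.992 -0.068]
 [-0.802 -0.048 -0.595]]
0 0.4646 60 [-0.02  0.55  2.58  3.15  0.86 -1.65] 0.1799
0 0.4646 45 [-0.19  0.42  2.58  2.79  0.61 -1.51] 0.0412
0 0.4646 30 [-0.18  0.3   2.45  2.23  0.22 -0.92] 0.032
0 0.4646 20 [-0.1   0.28  2.27  0.28  0.26  1.1 ] 0.0
0 0.4646 10 [-0.07  0.32  2.12  0.06  0.53  1.34] 0.0
0 0.4646 0 [-0.05  0.39  1.97  0.    0.78  1.41] 0.0
0 0.4646 -15 [-0.02  0.48  1.74 -0.04  1.18  1.46] 0.0
0 0.4646 -30 [-0.    0.65  1.53 -0.06  1.48  1.48] 0.
[... 1241 characters left out ...]

1 0.4646 -60 [-0.1   1.62  0.19  1.14  2.71 -3.12] 0.8454
1 0.4646 -75 [-0.12  1.56  0.49  1.02  2.71 -3.12] 0.682
1 0.4 60 [ 0.37  0.55  2.58  3.76  0.86 -1.79] 0.2746
1 0.4 45 [-0.09  0.26  2.58  2.92  0.32 -1.52] 0.1675
1 0.4 30 [-0.2   0.22  2.57  2.35  0.22 -1.06] 0.0052
1 0.4 20 [-0.13  0.2   2.41  0.39  0.22  0.96] 0.003
1 0.4 10 [-0.09  0.23  2.26  0.07  0.47  1.31] 0.0
1 0.4 0 [-0.06  0.31  2.12 -0.    0.71  1.4 ] 0.0
1 0.4 -15 [-0.02  0.39  1.89 -0.04  1.11  1.46] 0.0
1 0.4 -30 [-0.    0.56  1.71 -0.06  1.39  1.48] 0.0
1 0.4 -45 [-0.02  1.49  0.47  0.75  2.71 -3.12] 0.9915
1 0.4 -60 [-0.06  1.49  0.61  0.78  2.71 -3.12] 0.9404
1 0.4 -75 [-0.1   1.5   0.74  0.81  2.71 -3.12] 0.8687
```

Run:
```python
from h import *
from kin import *
q=env.get_state()['joint_positions']
A=tool(.112,.30,1); B=A*R.from_rotvec([-np.pi/2,0,0]); D=tool(.112,.30,0)
for n,p,r in (("mid",[.45,.0891,.2],B),("pre",[.4646,.0891,.11],D),("grasp",[.4646,.0891,.022],D)):
    q,e=ik(p,r,q if n!="mid" else q-[0,0,0,.6,0,1.2]); print(n,q.round(2),e.round(4))
for phi in(-.3,-.7,-1.15):
    q,e=ik([.37,.06,.12],tool(.112,phi,0),q); print(q.round(2),e.round(4))
rel([.45,.0891,.2],B)
```

```text
mid [-0.1  -0.05  2.03  0.08  0.87 -0.25] 0.0
pre [-0.09  0.11  2.13  0.11  0.61 -1.85] 0.0
grasp [-0.09  0.29  2.23  0.18  0.34 -1.94] 0.0
[-0.08  0.27  1.89 -0.06  1.28 -1.74] 0.0
[-0.04  0.54  1.65 -0.1   1.65 -1.7 ] 0.0
[-0.02  0.83  1.44 -0.14  2.01 -1.68] 0.0
shift [-4.23  0.84 -1.21] rot [-1.5643 -0.3064 -0.2295] dist mm 44.8 deg 92.3
```

Emit:
send_rows --targets "-4.2 0.8 -1.2 -1.564 -0.306 -0.23 0;-4.2 0.8 -1.2 -1.564 -0.306 -0.23 0;-4.2 0.8 -1.2 -1.564 -0.306 -0.23 0;-4.2 0.8 -1.2 -1.564 -0.306 -0.23 0;-4.2 0.8 -1.2 -1.564 -0.306 -0.23 0;-4.2 0.8 -1.2 -1.564 -0.306 -0.23 0;-4.2 0.8 -1.2 -1.564 -0.306 -0.23 0;-4.2 0.8 -1.2 -1.564 -0.306 -0.23 0"

```text
t: 10.22
tcp_pos: [0.4497, 0.0877, 0.1984]
tcp_rot: [0.734, 0.326, -0.446, 0.395]
force: [-0.5, -0.5, -0.1]
width: 0.0857
```

Run:
```python
from h import *
st(); rel([.45,.0891,.2],tool(.112,.3,1)*R.from_rotvec([-2.6,0,0]))
```

```text
t 10.22 q [-0.217 -0.112  2.131  0.3    0.777  0.078] tcp [0.4497 0.0877 0.1984] x [ 0.39   0.126 -0.912] y [ 0.831 -0.475  0.289] F [-0.5 -0.5 -0.1] w 0.0857
shift [-0.12  0.   -0.18] rot [-1.6242 -0.0627 -0.1444] dist mm 2.1 deg 93.5
```

Emit:
send_rows --targets "0 0 0 -1.624 -0.063 -0.144 0;0 0 0 -1.624 -0.063 -0.144 0;0 0 0 -1.624 -0.063 -0.144 0;0 0 0 -1.624 -0.063 -0.144 0;0 0 0 -1.624 -0.063 -0.144 0;0 0 0 -1.624 -0.063 -0.144 0;0 0 0 -1.624 -0.063 -0.144 0;0 0 0 -1.624 -0.063 -0.144 0"

```text
t: 10.88
tcp_pos: [0.4495, 0.0859, 0.1971]
tcp_rot: [0.433, 0.524, -0.267, 0.684]
force: [-0.4, 1.2, 0.3]
width: 0.0855
```

Run:
```python
from h import *
st(); rel([.4646,.0891,.11],tool(.112,.3,0))
```

```text
t 10.88 q [-0.165 -0.065  2.06   0.183  0.857 -0.785] tcp [0.4495 0.0859 0.1971] x [ 0.309  0.088 -0.947] y [0.818 0.483 0.312] F [-0.4  1.2  0.3] w 0.0855
shift [ 8.74 -1.32 -0.22] rot [-1.1701 -0.0107 -0.0602] dist mm 88.4 deg 67.1
```

Emit:
send_rows --targets "3 -0.5 0 -1.17 -0.011 -0.06 0;3 -0.5 0 -1.17 -0.011 -0.06 0;3 -0.5 0 -1.17 -0.011 -0.06 0;3 -0.5 0 -1.17 -0.011 -0.06 0;6 -1 0 -1.17 -0.011 -0.06 0;8.7 -1.3 -0.2 -1.17 -0.011 -0.06 0;8.7 -1.3 -0.2 -1.17 -0.011 -0.06 0;8.7 -1.3 -0.2 -1.17 -0.011 -0.06 0"

```text
t: 11.55
tcp_pos: [0.4631, 0.0878, 0.1071]
tcp_rot: [0.037, 0.598, -0.003, 0.801]
force: [-0.6, -0.5, 1.6]
width: 0.0857
```

Run:
```python
from h import *
st(); rel([.4646,.0891,.11],tool(.112,.3,0))
```

```text
t 11.55 q [-0.102  0.114  2.134  0.12   0.613 -1.704] tcp [0.4631 0.0878 0.1071] x [ 0.285  0.04  -0.958] y [0.049 0.997 0.057] F [-0.6 -0.5  1.6] w 0.0857
shift [-0.23  0.15  0.22] rot [-0.1709 -0.0088 -0.0073] dist mm 3.5 deg 9.8
```

Emit:
send_rows --targets "-0.2 0.15 0.2 -0.171 -0.009 -0.007 0;-0.2 0.15 0.2 -0.171 -0.009 -0.007 0;-0.2 0.15 0.2 -0.171 -0.009 -0.007 0"

```text
t: 11.8
tcp_pos: [0.4642, 0.088, 0.1083]
tcp_rot: [-0.034, 0.594, 0.044, 0.803]
force: [1.0, 0.0, 0.3]
width: 0.0859
```

Run:
```python
from h import *
st(); m=snap("wrist","w10"); rel([.4646,.0891,.022],tool(.112,.3,0))
C=cloud(m).reshape(-1,3); c=C[(C[:,2]>.026)&(C[:,2]<.042)&(C[:,0]<.55)&(C[:,0]>.43)&(abs(C[:,1]-.09)<.045)]
print(len(c),cv2.minAreaRect((c[:,:2]*1000).astype(np.float32)))
```

```text
t 11.8 q [-0.093  0.113  2.134  0.102  0.607 -1.851] tcp [0.4642 0.088  0.1083] x [ 0.291  0.031 -0.956] y [-0.112  0.994 -0.002] F [1.  0.  0.3] w 0.0859
shift [ 8.29  0.09 -2.49] rot [-0.0025 -0.0028  0.0013] dist mm 86.6 deg 0.2
6520 ((476.3549499511719, 91.1360855102539), (75.9344711303711, 60.215118408203125), 6.322331428527832)
```

View pics/w10.png

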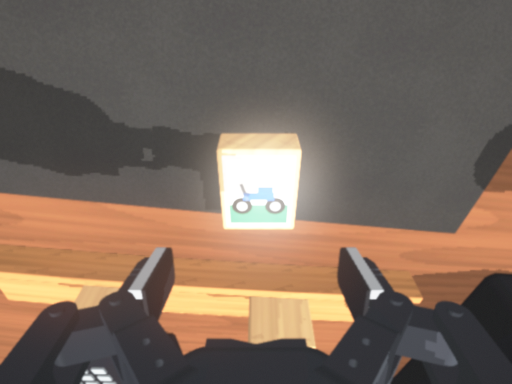

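Emit:
send_rows --targets "3.5 0.1 -1 0 -0.003 0 0;6.5 0.1 -1.9 0 -0.003 0 0;8.2 0.1 -2.5 0 -0.003 0 0;8.2 0.1 -2.5 0 -0.003 0 0;8.2 0.1 -2.5 0 -0.003 0 0;8.2 0.1 -2.5 0 -0.003 0 60;8.2 0.1 -2.5 0 -0.003 0 95;8.2 0.1 -2.5 0 -0.003 0 110" --squeeze 40

```text
t: 12.52
tcp_pos: [0.4656, 0.0889, 0.0246]
tcp_rot: [-0.033, 0.591, 0.044, 0.805]
force: [-1.0, -0.7, 1.0]
width: 0.0592
```

Run:
```python
from h import *
s=st(); 
rel(s['tcp_pos']+[-.03,-0.01,.06],tool(.112,0.15,0))
```

```text
t 12.52 q [-0.091  0.287  2.223  0.177  0.338 -1.929] tcp [0.4656 0.0889 0.0246] x [ 0.297  0.031 -0.954] y [-0.109  0.994 -0.001] F [-1.  -0.7  1. ] w 0.0592
shift [-6.65 -0.67 -1.16] rot [-0.0025  0.1534  0.0019] dist mm 67.8 deg 8.8
```

Run:
```python
from h import *
rel([.37,.06,.13],tool(.112,-1.15,0))
```

```text
shift [-12.99  -1.85  -6.22] rot [-0.0035  1.4534 -0.    ] dist mm 145.2 deg 83.3
```

Emit:
send_rows --targets "-3 -0.3 -0.5 0 0.05 0 110;-6.6 -0.7 -1.2 0 0.15 0 110;-9 -1 -3 -0.001 1.453 0 110;-11 -1.5 -5 -0.002 1.453 0 110;-13 -1.85 -6.2 -0.003 1.453 0 110;-13 -1.85 -6.2 -0.003 1.453 0 110;-13 -1.85 -6.2 -0.003 1.453 0 110;-13 -1.85 -6.2 -0.003 1.453 0 110"

```text
t: 13.18
tcp_pos: [0.3719, 0.0596, 0.1326]
tcp_rot: [-0.049, 0.873, 0.026, 0.484]
force: [-1.4, 0.4, -1.0]
width: 0.0586
```

Run:
```python
from h import *
s=st(); rel([.37,.06,.13],tool(.112,-1.15,0))
```

```text
t 13.18 q [-0.055  0.431  1.711 -0.089  1.552 -1.708] tcp [0.3719 0.0596 0.1326] x [-0.527 -0.06  -0.848] y [-0.11   0.994 -0.002] F [-1.4  0.4 -1. ] w 0.0586
shift [ 0.32  0.06 -0.02] rot [-3.00e-03  5.91e-01  2.00e-04] dist mm 3.2 deg 33.9
```

Emit:
send_rows --targets "0 0 0 -0.003 0.591 0 110;0 0 0 -0.003 0.591 0 110;0 0 0 -0.003 0.591 0 110;0 0 0 -0.003 0.591 0 110;0 0 0 -0.003 0.591 0 110;0 0 0 -0.003 0.591 0 110;0 0 0 -0.003 0.591 0 110"

```text
t: 13.77
tcp_pos: [0.3723, 0.0596, 0.1317]
tcp_rot: [-0.055, 0.976, 0.011, 0.209]
force: [0.6, -0.0, -1.3]
width: 0.0591
```

Run:
```python
from h import *
s=st(); m=snap("scene","s1"); cv2.imwrite("pics/s1c.png",cv2.resize(m['p'][100:320,150:420],None,fx=2.5,fy=2.5)); snap("wrist","w11"); rel([.372,.06,.058],tool(.112,-1.15,0))
```

```text
t 13.77 q [-0.023  0.817  1.431 -0.138  2.035 -1.688] tcp [0.3723 0.0596 0.1317] x [-0.906 -0.103 -0.41 ] y [-0.112  0.994 -0.001] F [ 0.6 -0.  -1.3] w 0.0591
shift [3.14 0.05 6.86] rot [-0.0008  0.0049  0.0007] dist mm 75.5 deg 0.3
```

View pics/s1c.png

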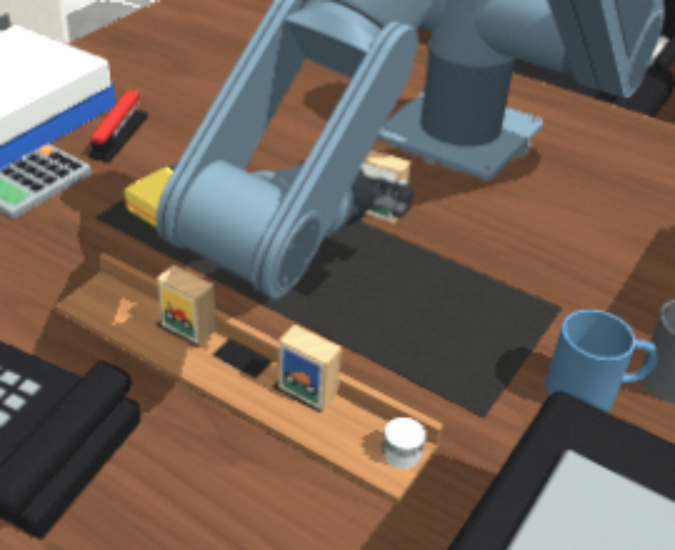

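View pics/w11.png

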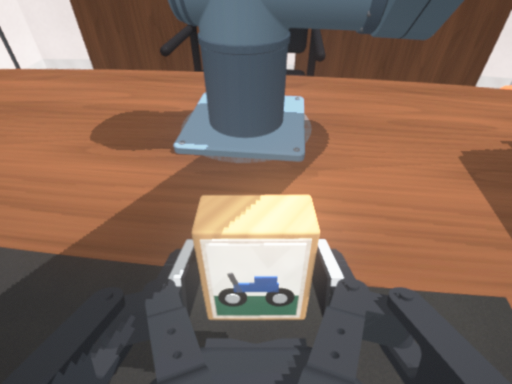

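Emit:
send_rows --targets "1 0 2.3 0 0.005 0 110;2 0 4.5 0 0.005 0 110;2.9 0 6.4 0 0.005 0 110;3.05 0 6.7 0 0.005 0 110;3.05 0 6.7 0 0.005 0 110"

```text
t: 14.28
tcp_pos: [0.3721, 0.0595, 0.0609]
tcp_rot: [-0.055, 0.976, 0.011, 0.209]
force: [-0.2, -0.3, -0.2]
width: 0.0589
```

Run:
```python
from h import *
s=st(); p,d=snap("wrist","w12")['p'],0; rel([.372,.06,.055],tool(.112,-1.15,0))
```

```text
t 14.28 q [-0.023  0.918  1.437 -0.132  1.929 -1.672] tcp [0.3721 0.0595 0.0609] x [-0.906 -0.103 -0.41 ] y [-0.112  0.994 -0.001] F [-0.2 -0.3 -0.2] w 0.0589
shift [0.32 0.06 0.58] rot [-0.0013  0.0024  0.0008] dist mm 6.6 deg 0.2
```

Emit:
send_rows --targets "0.1 0 0.2 0 0.002 0 110;0.2 0 0.4 0 0.002 0 110;0.25 0 0.55 0 0.002 0 110;0.3 0 0.65 0 0.002 0 110;0.3 0 0.65 0 0.002 0 110"

```text
t: 14.75
tcp_pos: [0.3725, 0.0595, 0.0545]
tcp_rot: [-0.055, 0.976, 0.011, 0.209]
force: [0.7, 0.3, -0.9]
width: 0.059
```

Run:
```python
from h import *
s=st()
```

```text
t 14.75 q [-0.023  0.929  1.435 -0.132  1.921 -1.671] tcp [0.3725 0.0595 0.0545] x [-0.907 -0.103 -0.409] y [-0.112  0.994 -0.002] F [ 0.7  0.3 -0.9] w 0.059
```

Emit:
send_rows --targets "0.06 0 0.14 0 0.002 0 110;0.12 0 0.28 0 0.002 0 110;0.16 0 0.36 0 0.002 0 110;0.16 0 0.36 0 0.002 0 110"

```text
t: 15.08
tcp_pos: [0.3728, 0.0595, 0.0533]
tcp_rot: [-0.055, 0.977, 0.011, 0.206]
force: [5.3, 1.1, 14.3]
width: 0.0586
```

Run:
```python
from h import *
s=st(); m=snap("wrist","w13")
C=cloud(m)
r=R.from_quat(s['tcp_rot'])
# points on block: top face and picture
for uv in ((215,210),(256,205),(300,210),(230,255),(290,255),(256,260),(256,310),(220,310),(290,310)): print(uv,C[uv[1],uv[0]].round(4))
```

```text
t 15.08 q [-0.023  0.934  1.432 -0.132  1.924 -1.67 ] tcp [0.3728 0.0595 0.0533] x [-0.909 -0.103 -0.404] y [-0.112  0.994 -0.002] F [ 5.3  1.1 14.3] w 0.0586
(215, 210) [0.3656 0.0384 0.0797]
(256, 205) [0.3592 0.0582 0.0789]
(300, 210) [0.3608 0.0804 0.0795]
(230, 255) [0.3816 0.0479 0.0657]
(290, 255) [0.3789 0.0769 0.0663]
(256, 260) [0.3812 0.0606 0.063 ]
(256, 310) [0.3865 0.0611 0.0204]
(220, 310) [0.3893 0.0406 0.0214]
(290, 310) [0.3846 0.0807 0.0208]
```

View pics/w13.png

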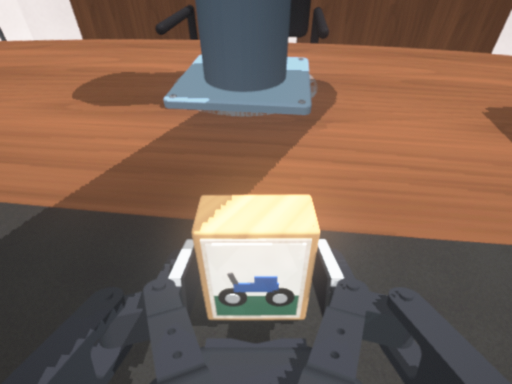

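Emit:
send_rows --targets "0 0 0 0 0.0 0 110;0 0 0 0 0.0 0 85;0 0 0 0 0.0 0 60;0 0 0 0 0.0 0 30;0 0 0 0 0.0 0 0;0 0 0 0 0.0 0 0;0 0 0 0 0.0 0 0" --squeeze 20

```text
t: 15.72
tcp_pos: [0.3726, 0.0595, 0.0532]
tcp_rot: [-0.055, 0.977, 0.011, 0.206]
force: [-0.2, -0.9, -0.2]
width: 0.0854
```

Run:
```python
from h import *
s=st(); m=snap("wrist","w14")
C=cloud(m)
for uv in ((256,205),(256,260),(256,310),(220,310),(290,310)): print(uv,C[uv[1],uv[0]].round(4))
rel([.372,.06,.19],tool(.112,-.9,0))
```

```text
t 15.72 q [-0.023  0.934  1.432 -0.132  1.924 -1.67 ] tcp [0.3726 0.0595 0.0532] x [-0.909 -0.103 -0.404] y [-0.112  0.994 -0.002] F [-0.2 -0.9 -0.2] w 0.0854
(256, 205) [ 0.2801  0.0493 -0.0003]
(256, 260) [0.3869 0.0612 0.0714]
(256, 310) [0.3886 0.0614 0.0249]
(220, 310) [0.3918 0.0416 0.027 ]
(290, 310) [0.3873 0.0803 0.0265]
shift [ -5.47   0.03 -12.54] rot [-0.0018 -0.2546  0.001 ] dist mm 136.8 deg 14.6
```

View pics/w14.png

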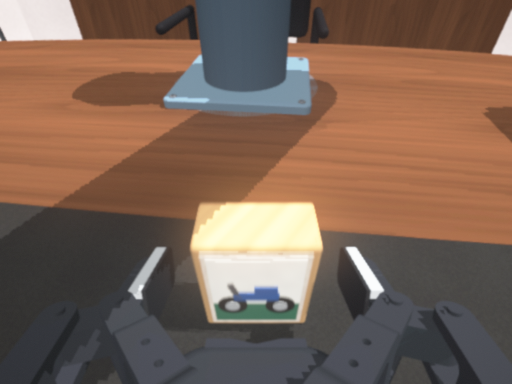

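Emit:
send_rows --targets "-1.6 0 -3.7 0 0 0 0;-3.2 0 -7.3 0 0 0 0;-5 0 -11 0 0 0 0;-5.5 0 -12.5 0 -0.25 0 0;-5.5 0 -12.5 0 -0.25 0 0"

```text
t: 16.18
tcp_pos: [0.374, 0.0597, 0.1916]
tcp_rot: [-0.053, 0.942, 0.017, 0.33]
force: [0.9, -1.0, 0.3]
width: 0.0856
```

Run:
```python
from h import *
s=st(); 
A=tool(.112,0,0)
rel([.373,.06,.25],A)
rel([.373,.06,.25],tool(-1.459,0,0))
```

```text
t 16.18 q [-0.032  0.587  1.489 -0.123  1.954 -1.705] tcp [0.374  0.0597 0.1916] x [-0.776 -0.089 -0.624] y [-0.112  0.994 -0.003] F [ 0.9 -1.   0.3] w 0.0856
shift [-3.57  0.02 -4.62] rot [-0.0013 -0.897   0.0026] dist mm 58.4 deg 51.4
shift [-3.57  0.02 -4.62] rot [ 1.4538 -0.698   0.7021] dist mm 58.4 deg 100.8
```

Emit:
send_rows --targets "-3.6 0 -4.6 0 -0.897 0.003 0;-3.6 0 -4.6 0 -0.897 0.003 0;-3.6 0 -4.6 0 -0.897 0.003 0;-3.6 0 -4.6 0 -0.897 0.003 0;-3.6 0 -4.6 0 -0.897 0.003 0;-3.6 0 -4.6 0 -0.897 0.003 0;-3.6 0 -4.6 0 -0.897 0.003 0;-3.6 0 -4.6 0 -0.897 0.003 0"

```text
t: 16.85
tcp_pos: [0.371, 0.0602, 0.2508]
tcp_rot: [-0.039, 0.703, 0.039, 0.709]
force: [-0.4, 0.3, -0.5]
width: 0.0854
```

Run:
```python
from h import *
s=st(); m=snap("top","t2"); C=cloud(m).reshape(-1,3)
for lo,hi,x,y in ((.068,.085,.373,.06),(.08,.095,.617,.128),(.08,.095,.621,-.042)):
    c=C[(C[:,2]>lo)&(C[:,2]<hi)&(abs(C[:,0]-x)<.045)&(abs(C[:,1]-y)<.045)]
    if len(c)>5: print(len(c),c.mean(0).round(4),cv2.minAreaRect((c[:,:2]*1000).astype(np.float32)))
m=snap("wrist","w15"); C=cloud(m).reshape(-1,3)
c=C[(C[:,2]>.068)&(C[:,2]<.085)&(abs(C[:,0]-.373)<.045)&(abs(C[:,1]-.06)<.045)]
print(len(c),c.mean(0).round(4),cv2.minAreaRect((c[:,:2]*1000).astype(np.float32)))
rel([.373,.06,.2],tool(-1.459,0,0))
```

```text
t 16.85 q [-1.390e-01 -8.200e-02  1.887e+00  1.000e-03  1.330e+00 -1.821e+00] tcp [0.371  0.0602 0.2508] x [ 0.007 -0.    -1.   ] y [-0.111  0.994 -0.001] F [-0.4  0.3 -0.5] w 0.0854
149 [0.6176 0.1259 0.0888] ((618.3427734375, 126.53175354003906), (59.76951217651367, 29.829404830932617), 89.1156234741211)
152 [ 0.6214 -0.0428  0.088 ] ((621.3488159179688, -43.64640808105469), (59.13469314575195, 31.636394500732422), 88.87325286865234)
1511 [0.3719 0.0594 0.0782] ((372.9822692871094, 59.514278411865234), (30.121110916137695, 60.1630744934082), 6.3406171798706055)
shift [5.07 0.   0.12] rot [ 1.5692e+00  2.2000e-03 -1.1000e-03] dist mm 50.7 deg 89.9
```

View pics/w15.png

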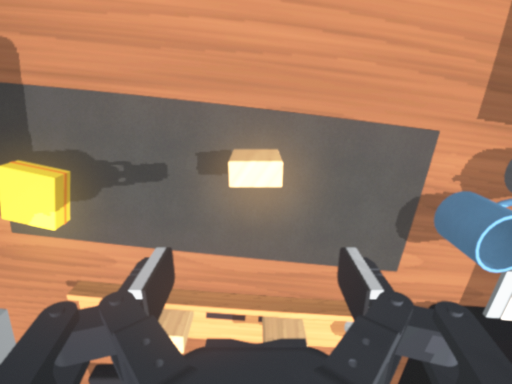

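Emit:
send_rows --targets "0 0 0.1 1.569 0.002 0 0;0 0 0.1 1.569 0.002 0 0;0 0 0.1 1.569 0.002 0 0;0 0 0.1 1.569 0.002 0 0;0 0 0.1 1.569 0.002 0 0;0 0 0.1 1.569 0.002 0 0;0 0 0.1 1.569 0.002 0 0;0 0 0.1 1.569 0.002 0 0"

```text
t: 17.62
tcp_pos: [0.3731, 0.0599, 0.2504]
tcp_rot: [0.306, 0.638, -0.306, 0.637]
force: [0.3, 0.2, 0.9]
width: 0.0852
```

Run:
```python
from h import *
s=st(); rel([.3727,.0595,.14],tool(-1.460,0,0))
```

```text
t 17.62 q [-0.139 -0.071  1.878  0.     1.337 -0.814] tcp [0.3731 0.0599 0.2504] x [-0.002  0.001 -1.   ] y [ 0.781  0.625 -0.002] F [0.3 0.2 0.9] w 0.0852
shift [11.04 -0.04  0.02] rot [ 0.5644 -0.0014  0.0021] dist mm 110.4 deg 32.3
```

Emit:
send_rows --targets "2 0 0 0.565 -0.001 0.002 0;4 0 0 0.565 -0.001 0.002 0;6 0 0 0.565 -0.001 0.002 0;8 0 0 0.565 -0.001 0.002 0;11 0 0 0.565 -0.001 0.002 0;11 0 0 0.565 -0.001 0.002 0;11 0 0 0.565 -0.001 0.002 0"

```text
t: 18.2
tcp_pos: [0.372, 0.0601, 0.1393]
tcp_rot: [0.47, 0.529, -0.472, 0.526]
force: [0.1, 0.6, 0.2]
width: 0.0855
```

Run:
```python
from h import *
s=st(); m=snap("wrist","w16"); C=cloud(m).reshape(-1,3)
c=C[(C[:,2]>.068)&(C[:,2]<.085)&(abs(C[:,0]-.373)<.045)&(abs(C[:,1]-.06)<.045)]
print(len(c),c.mean(0).round(4),cv2.minAreaRect((c[:,:2]*1000).astype(np.float32)))
rel([.3727,.0595,.047],tool(-1.460,0,0))
```

```text
t 18.2 q [-0.138  0.051  2.057  0.     1.039 -0.251] tcp [0.372  0.0601 0.1393] x [-0.006  0.001 -1.   ] y [ 0.994  0.113 -0.006] F [0.1 0.6 0.2] w 0.0855
3233 [0.3726 0.0622 0.0781] ((373.245361328125, 59.698829650878906), (31.082866668701172, 60.45281982421875), 6.374936580657959)
shift [ 9.36 -0.03  0.05] rot [ 0.002  -0.0008  0.0025] dist mm 93.6 deg 0.2
```

View pics/w16.png

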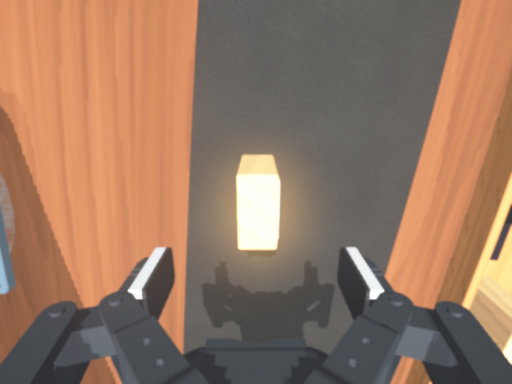

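Emit:
send_rows --targets "4 0 0.05 0.002 0 0.002 0;8 0 0.05 0.002 0 0.002 0;9.1 0 0.05 0.002 0 0.002 0;9.1 0 0.05 0.002 0 0.002 60;9.1 0 0.05 0.002 0 0.002 110;9.1 0 0.05 0.002 0 0.002 150;9.1 0 0.05 0.002 0 0.002 180;9.1 0 0.05 0.002 0 0.002 200" --squeeze 35

```text
t: 18.92
tcp_pos: [0.3744, 0.0593, 0.051]
tcp_rot: [0.472, 0.526, -0.471, 0.528]
force: [-0.3, -0.4, -0.5]
width: 0.0296
```

Run:
```python
from h import *
s=st()
```

```text
t 18.92 q [-1.400e-01  2.040e-01  2.168e+00  1.000e-03  7.670e-01 -2.520e-01] tcp [0.3744 0.0593 0.051 ] x [ 0.003  0.    -1.   ] y [0.994 0.111 0.003] F [-0.3 -0.4 -0.5] w 0.0296
```

Run:
```python
from h import *
rel([.45,.055,.16],tool(-1.50,0,0))
rel([.626,.0432,.16],tool(-1.5468,0,0))
```

```text
shift [-10.88   7.49   1.27] rot [ 0.0404 -0.     -0.0028] dist mm 132.7 deg 2.3
shift [-10.83  24.85   4.4 ] rot [ 0.0872 -0.0001 -0.0028] dist mm 274.7 deg 5.0
```

Emit:
send_rows --targets "-2 0 0 0 0 -0.002 210;-5 0 0 0.01 0 -0.003 210;-8.5 1.5 0.3 0.02 0 -0.003 210;-10.8 4.5 0.8 0.04 0 -0.003 210;-10.8 8.5 1.5 0.05 0 -0.003 210;-10.8 12.5 2.2 0.06 0 -0.003 210;-10.8 16.5 3 0.07 0 -0.003 210;-10.8 20 3.6 0.087 0 -0.003 210"

```text
t: 19.58
tcp_pos: [0.5795, 0.0454, 0.1609]
tcp_rot: [0.494, 0.505, -0.493, 0.507]
force: [-0.2, 0.9, -1.3]
width: 0.0294
```

Run:
```python
from h import *
s=st();rel([.626,.0432,.12],tool(-1.5468,0,0))
```

```text
t 19.58 q [-0.114  0.375  1.571 -0.     1.193 -0.137] tcp [0.5795 0.0454 0.1609] x [ 0.003 -0.    -1.   ] y [1.    0.024 0.003] F [-0.2  0.9 -1.3] w 0.0294
shift [4.1  4.63 0.33] rot [ 0.      0.0004 -0.0025] dist mm 61.9 deg 0.1
```

Emit:
send_rows --targets "0 2.3 0.15 0 0 -0.003 210;0.5 4.6 0.33 0 0 -0.003 210;2 4.63 0.33 0 0 -0.003 210;4.1 4.63 0.33 0 0 -0.003 210;4.1 4.63 0.33 0 0 -0.003 210"

```text
t: 20.0
tcp_pos: [0.6238, 0.0435, 0.1165]
tcp_rot: [0.492, 0.508, -0.496, 0.504]
force: [-1.6, 0.1, -2.3]
width: 0.0295
```

Run:
```python
from h import *
s=st();m=snap("wrist","w17");rel([.626,.0432,.065],tool(-1.5468,0,0))
m=snap("scene","s2"); cv2.imwrite("pics/s2c.png",cv2.resize(m['p'][150:320,150:350],None,fx=3,fy=3))
```

```text
t 20.0 q [-1.080e-01  4.950e-01  1.497e+00 -1.000e-03  1.156e+00 -1.320e-01] tcp [0.6238 0.0435 0.1165] x [-0.007  0.    -1.   ] y [ 1.     0.024 -0.007] F [-1.6  0.1 -2.3] w 0.0295
shift [5.32 0.2  0.03] rot [ 0.0002 -0.0003  0.0054] dist mm 53.3 deg 0.3
```

View pics/w17.png

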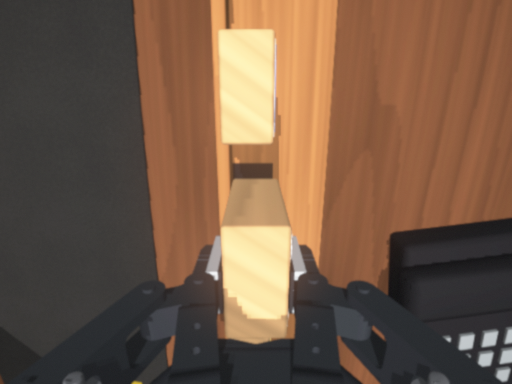

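View pics/s2c.png

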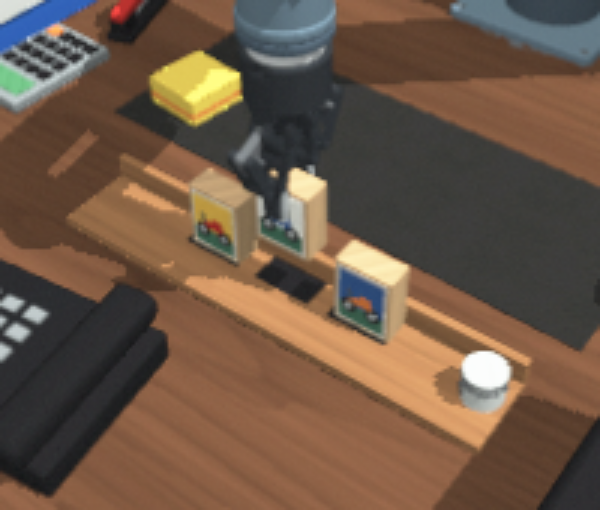

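Emit:
send_rows --targets "1.5 0.3 0.03 0 0 0.005 210;3 0.3 0.03 0 0 0.005 210;4.5 0.3 0.03 0 0 0.005 210;5.2 0.3 0.03 0 0 0.005 210;5.2 0.3 0.03 0 0 0.005 210"

```text
t: 20.52
tcp_pos: [0.6275, 0.0432, 0.0677]
tcp_rot: [0.494, 0.506, -0.494, 0.506]
force: [-0.4, -0.4, -1.3]
width: 0.0295
```

Run:
```python
from h import *
s=st();rel([.626,.0433,.060],tool(-1.5468,0,0))
```

```text
t 20.52 q [-0.108  0.549  1.541  0.     1.05  -0.133] tcp [0.6275 0.0432 0.0677] x [ 0.001  0.    -1.   ] y [1.    0.024 0.001] F [-0.4 -0.4 -1.3] w 0.0295
shift [ 0.77 -0.15 -0.01] rot [ 0.0003  0.     -0.0013] dist mm 7.9 deg 0.1
```

Emit:
send_rows --targets "0.25 0 0 0 0 0 210;0.5 0 0 0 0 0 210;0.7 0 0 0 0 0 210;0.85 0 0 0 0 0 210;0.85 0 0 0 0 0 210"

```text
t: 20.93
tcp_pos: [0.628, 0.0432, 0.06]
tcp_rot: [0.494, 0.505, -0.493, 0.507]
force: [-0.5, -0.1, 1.5]
width: 0.0295
```

Run:
```python
from h import *
s=st();rel([.6194,.0433,.060],tool(-1.5468,0,0))
```

```text
t 20.93 q [-0.108  0.558  1.548  0.     1.034 -0.133] tcp [0.628  0.0432 0.06  ] x [ 0.003 -0.    -1.   ] y [1.    0.024 0.003] F [-0.5 -0.1  1.5] w 0.0295
shift [ 0.   -0.85 -0.03] rot [ 0.0003  0.0002 -0.0025] dist mm 8.6 deg 0.1
```

Emit:
send_rows --targets "0.03 -0.3 0 0 0 -0.002 210;0.03 -0.6 -0.01 0 0 -0.003 210;0.03 -0.8 -0.01 0 0 -0.003 210;0.03 -0.95 -0.01 0 0 -0.003 210;0.03 -1.05 -0.01 0 0 -0.003 210;0.03 -1.05 -0.01 0 0 -0.003 210"

```text
t: 21.43
tcp_pos: [0.6186, 0.043, 0.0601]
tcp_rot: [0.494, 0.505, -0.493, 0.507]
force: [4.2, 0.9, -1.2]
width: 0.0296
```

Run:
```python
from h import *
s=st();m=snap("wrist","w18")
```

```text
t 21.43 q [-0.11   0.544  1.573  0.     1.022 -0.135] tcp [0.6186 0.043  0.0601] x [ 0.002 -0.    -1.   ] y [1.    0.024 0.002] F [ 4.2  0.9 -1.2] w 0.0296
```

Emit:
send_rows --targets "0 -0.1 0 0 0 -0.002 210;0 -0.1 0 0 0 -0.002 210;0 -0.03 0 0 0 -0.002 150;0 0 0 0 0 -0.002 110;0 0 0 0 0 -0.002 60;0 0 0 0 0 -0.002 30;-2 0 0 0 0 -0.002 0;-6 0 0 0 0 -0.002 0"

```text
t: 22.15
tcp_pos: [0.6142, 0.0433, 0.1152]
tcp_rot: [0.491, 0.509, -0.497, 0.503]
force: [-0.2, -0.3, -0.2]
width: 0.0855
```

Run:
```python
from h import *
s=st();rel([.48,.0433,.33],tool(-1.5468,0,0))
```

```text
t 22.15 q [-0.11   0.484  1.52  -0.     1.15  -0.134] tcp [0.6142 0.0433 0.1152] x [-0.012  0.001 -1.   ] y [ 1.     0.024 -0.012] F [-0.2 -0.3 -0.2] w 0.0855
shift [-21.31 -13.67  -0.35] rot [ 0.0001 -0.0013  0.0121] dist mm 253.2 deg 0.7
```

Emit:
send_rows --targets "-4 0 0 0 0 0.012 0;-8 0 0 0 0 0.012 0;-22 0 0 0 0 0.012 0;-22 0 0 0 0 0.012 0;-22 0 0 0 0 0.012 0;-22 0 0 0 0 0.012 0;-22 0 0 0 0 0.012 0"

```text
t: 22.73
tcp_pos: [0.6183, 0.043, 0.3414]
tcp_rot: [0.496, 0.504, -0.491, 0.508]
force: [-0.6, 0.1, -0.1]
width: 0.0858
```

```bash
cat > chk.py <<'E'
import sys
from h import *
tag=sys.argv[1]
s=st();m=snap("wrist",tag);I=cloud(m);C=I.reshape(-1,3)
for x,y in ((.617,.128),(.6194,.043),(.621,-.042)):
    c=C[(C[:,2]>.083)&(C[:,2]<.095)&(abs(C[:,0]-x)<.03)&(abs(C[:,1]-y)<.04)]
    print(len(c),c.mean(0).round(4),cv2.minAreaRect((c[:,:2]*1000).astype(np.float32)))
P=C[(C[:,2]>.033)&(C[:,2]<.042)&(C[:,0]>.58)&(C[:,0]<.615)&(C[:,1]>-.17)&(C[:,1]<.22)]
print(len(P),np.polyfit(P[:,1],P[:,0],1))
m=snap("scene",tag+"s"); cv2.imwrite(f"pics/{tag}sc.png",cv2.resize(m['p'][180:320,150:350],None,fx=4,fy=4))
E
python3 chk.py w20
```

```text
t 22.73 q [-1.110e-01  3.390e-01  1.179e+00  1.000e-03  1.613e+00 -1.350e-01] tcp [0.6183 0.043  0.3414] x [ 0.01  0.   -1.  ] y [1.    0.024 0.01 ] F [-0.6  0.1 -0.1] w 0.0858
1123 [0.617  0.1288 0.0873] ((617.2131958007812, 127.83795928955078), (30.627439498901367, 59.20915222167969), 1.329549789428711)
958 [0.619  0.0446 0.0874] ((619.101806640625, 43.45634078979492), (30.49216651916504, 60.06495666503906), 1.8731306791305542)
783 [ 0.6212 -0.0401  0.0874] ((620.9879150390625, -42.170387268066406), (29.535306930541992, 61.084571838378906), 1.8519426584243774)
1532 [-0.02572221  0.59972087]
```

View pics/w20.png

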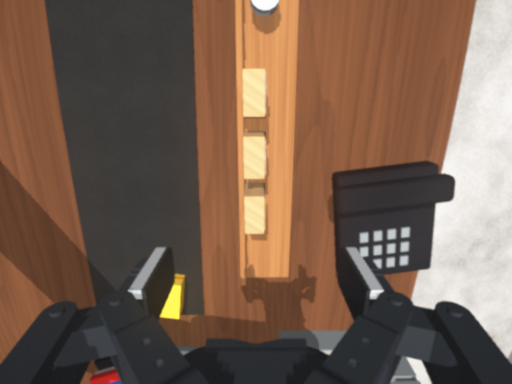

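View pics/w20sc.png

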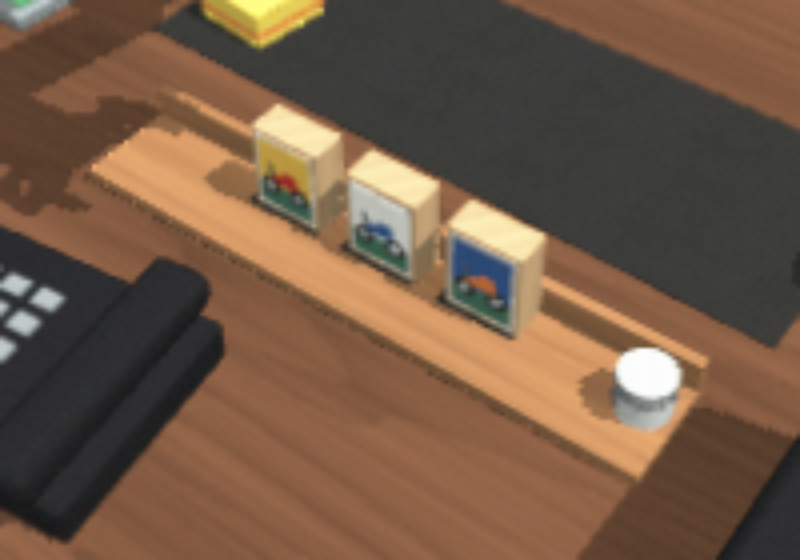

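Run:
```python
from h import *
rel([.58,.0433,.2],tool(.024,0,1))
```

```text
shift [13.55 -3.67 -0.09] rot [ 1.5708e+00 -1.3000e-03  5.0000e-04] dist mm 140.3 deg 90.0
```

Emit:
send_rows --targets "0 -1 0 1.571 -0.001 0 0;0 -2 0 1.571 -0.001 0 0;0 -3 0 1.571 -0.001 0 0;0 -3.7 0 1.571 -0.001 0 0;0 -3.7 0 1.571 -0.001 0 0;0 -3.7 0 1.571 -0.001 0 0;0 -3.7 0 1.571 -0.001 0 0;0 -3.7 0 1.571 -0.001 0 0"

```text
t: 23.5
tcp_pos: [0.5784, 0.0423, 0.3327]
tcp_rot: [-0.675, -0.206, 0.678, -0.204]
force: [1.0, 0.2, 0.5]
width: 0.0855
```

Run:
```python
from h import *
st();rel([.58,.0433,.2],tool(.024,0,1))
```

```text
t 23.5 q [-1.200e-01  2.740e-01  1.290e+00  1.000e-03  1.583e+00  8.630e-01] tcp [0.5784 0.0423 0.3327] x [-0.005  0.001 -1.   ] y [ 0.555 -0.832 -0.004] F [1.  0.2 0.5] w 0.0855
shift [13.27  0.06 -0.24] rot [0.5646 0.0046 0.0028] dist mm 132.7 deg 32.3
```

Emit:
send_rows --targets "3 0 -0.2 0.565 0.005 0.003 0;6 0 -0.2 0.565 0.005 0.003 0;9 0 -0.2 0.565 0.005 0.003 0;12 0 -0.2 0.565 0.005 0.003 0;13.3 0 -0.2 0.565 0.005 0.003 0;13.3 0 -0.2 0.565 0.005 0.003 0;13.3 0 -0.2 0.565 0.005 0.003 0"

```text
t: 24.08
tcp_pos: [0.5778, 0.0437, 0.1974]
tcp_rot: [-0.705, -0.009, 0.709, -0.009]
force: [0.5, 0.9, 0.6]
width: 0.0852
```

```bash
python3 chk.py w21
python3 - <<'E'
from h import *
p=load("w21")['p']; cv2.imwrite("pics/w21c.png",cv2.resize(p[100:260,130:390],None,fx=3,fy=3,interpolation=cv2.INTER_CUBIC))
E
```

```text
t 24.08 q [-0.117  0.344  1.521  0.     1.281  1.428] tcp [0.5778 0.0437 0.1974] x [-0.005  0.001 -1.   ] y [ 0.026 -1.    -0.001] F [0.5 0.9 0.6] w 0.0852
2431 [0.6178 0.1274 0.0872] ((617.3663940429688, 128.1651153564453), (30.18297004699707, 60.192840576171875), 1.043121099472046)
2462 [0.6197 0.0436 0.0874] ((619.4285888671875, 43.63909149169922), (29.877538681030273, 60.16691589355469), 1.5812864303588867)
2431 [ 0.6221 -0.0407  0.0872] ((621.8280029296875, -41.39171600341797), (30.014333724975586, 60.326263427734375), 1.87450110912323)
1518 [-0.02537365  0.60075663]
```

View pics/w21c.png

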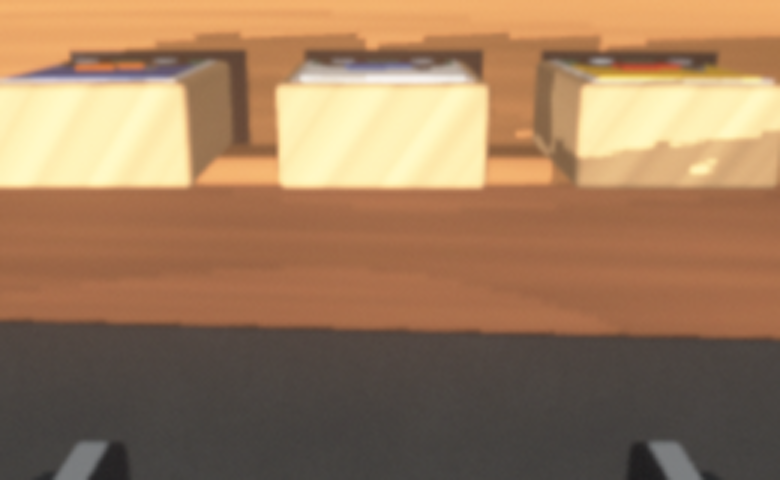

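Run:
```python
from h import *
m=load("w21"); p=m['p'].astype(float)
row=p[117:119,:,2].mean(0)
t=150
us=[i+(t-row[i])/(row[i+1]-row[i]) for i in range(135,385) if (row[i]-t)*(row[i+1]-t)<0]
W=at_z(m,[(u,118) for u in us],.012); print(np.c_[us,W[:,:2]*1000].round(1))
```

```text
[[154.4 634.  155.4]
 [211.8 635.2  92.7]
 [231.  635.7  71.9]
 [290.7 637.3   7.4]
 [309.8 638.  -13.3]
 [369.2 640.1 -78.2]]
```

Run:
```python
from h import *
def prof(tag,r0,r1,u0,u1,ch=2,z=.012):
    m=load(tag); p=m['p'].astype(float); row=p[r0:r1,:,ch].mean(0); seg=row[u0:u1]; t=(seg.min()+seg.max())/2
    us=[i+(t-row[i])/(row[i+1]-row[i]) for i in range(u0,u1) if (row[i]-t)*(row[i+1]-t)<0]
    W=at_z(m,[(u,(r0+r1-1)/2) for u in us],z); print(tag,round(t),np.c_[us,W[:,:2]*1000].round(1).tolist())
prof("w8",92,106,226,300)
prof("w5",168,190,300,460)
prof("w6",212,232,105,180)
prof("w1",100,117,215,300)
# ledge ends in w8
m=load("w8"); I=cloud(m)
for r in (62,70,78):
    c=I[r]; k=np.nonzero((c[:,2]>.008)&(c[:,2]<.02))[0]; k=k[(k>80)&(k<440)]; print(r,k[0],k[-1],at_z(m,[(k[0]-.5,r),(k[-1]+.5,r)],.012)[:,:2].round(4).tolist())
for t in ("w8","w6"):
    p=load(t)['p']; c=p[60:125,200:330] if t=="w8" else p[190:250,80:220]
    cv2.imwrite(f"pics/{t}z.png",cv2.resize(c,None,fx=5,fy=5,interpolation=cv2.INTER_CUBIC))
```

```text
w8 182 [[239.5, 619.4, 71.5], [281.4, 621.0, 8.1]]
w5 149 [[312.2, 618.4, 70.2], [373.6, 620.1, 6.3], [396.7, 620.7, -18.2], [454.1, 622.5, -80.3]]
w6 172 [[110.0, 628.7, 73.1], [170.4, 619.8, 8.6]]
w1 180 [[229.1, 622.4, 72.9], [267.6, 623.5, 14.6], [285.5, 624.1, -12.5]]
62 99 421 [[0.6682, 0.2813], [0.6808, -0.198]]
70 101 421 [[0.657, 0.2795], [0.6696, -0.2]]
78 124 419 [[0.6459, 0.2456], [0.6582, -0.199]]
```

View pics/w8z.png

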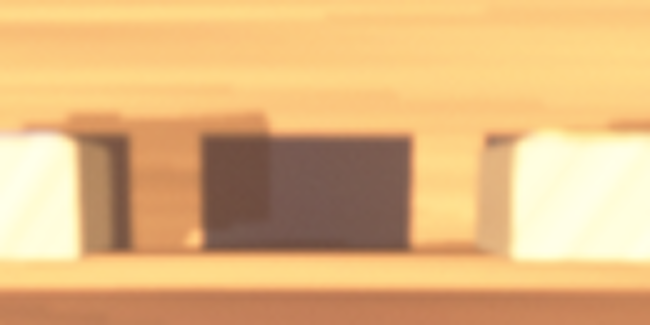

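Run:
```python
from h import *
rel([.617,.128,.2],tool(-1.5468,0,0))
```

```text
shift [ 0.01 -8.35 -3.95] rot [-1.5691e+00 -5.0000e-04 -8.0000e-04] dist mm 92.4 deg 89.9
```

Emit:
send_rows --targets "0 -2 -1 -1.569 0 0 0;0 -4 -2 -1.569 0 0 0;0 -6 -3 -1.569 0 0 0;0 -8.35 -3.95 -1.569 0 0 0;0 -8.35 -3.95 -1.569 0 0 0;0 -8.35 -3.95 -1.569 0 0 0;0 -8.35 -3.95 -1.569 0 0 0;0 -8.35 -3.95 -1.569 0 0 0"

```text
t: 24.85
tcp_pos: [0.6178, 0.1284, 0.2018]
tcp_rot: [0.616, 0.348, -0.614, 0.35]
force: [-0.4, 0.9, -0.3]
width: 0.0858
```

Run:
```python
from h import *
st();rel([.617,.128,.13],tool(-1.5468,0,0))
```

```text
t 24.85 q [ 0.029  0.426  1.386 -0.     1.326  0.567] tcp [0.6178 0.1284 0.2018] x [ 0.004 -0.    -1.   ] y [ 0.858 -0.513  0.003] F [-0.4  0.9 -0.3] w 0.0858
shift [ 7.18 -0.07  0.09] rot [-0.5627 -0.0008 -0.0035] dist mm 71.8 deg 32.2
```

Emit:
send_rows --targets "1 0 0 -0.563 -0.001 -0.004 0;2 0 0 -0.563 -0.001 -0.004 0;3.5 0 0 -0.563 -0.001 -0.004 0;5 0 0 -0.563 -0.001 -0.004 0;7 -0.05 0.1 -0.563 -0.001 -0.004 0;7 -0.05 0.1 -0.563 -0.001 -0.004 0;7 -0.05 0.1 -0.563 -0.001 -0.004 0"

```text
t: 25.43
tcp_pos: [0.6171, 0.1278, 0.1322]
tcp_rot: [0.494, 0.506, -0.495, 0.505]
force: [0.3, 0.1, 0.4]
width: 0.0852
```

Run:
```python
from h import *
st();rel([.617,.128,.060],tool(-1.5468,0,0))
```

```text
t 25.43 q [ 0.027  0.484  1.473 -0.     1.186  0.005] tcp [0.6171 0.1278 0.1322] x [-0.001 -0.    -1.   ] y [ 1.     0.023 -0.001] F [0.3 0.1 0.4] w 0.0852
shift [ 7.22  0.   -0.02] rot [-0.0012  0.      0.0011] dist mm 72.2 deg 0.1
```

Emit:
send_rows --targets "4 0 0 0 0 0.001 0;7.2 0 0 0 0 0.001 0;7.2 0 0 0 0 0.001 0;7.2 0 0 0 0 0.001 60;7.2 0 0 0 0 0.001 110;7.2 0 0 0 0 0.001 150;7.2 0 0 0 0 0.001 180;7.2 0 0 0 0 0.001 200" --squeeze 20

```text
t: 26.1
tcp_pos: [0.618, 0.1278, 0.0623]
tcp_rot: [0.495, 0.505, -0.494, 0.506]
force: [-2.1, -0.1, 7.5]
width: 0.0299
```

Run:
```python
from h import *
s=st();rel([s['tcp_pos'][0]+.002,.1243,s['tcp_pos'][2]-.001],tool(-1.5468,0,0))
```

```text
t 26.1 q [ 0.028  0.558  1.541 -0.     1.04   0.005] tcp [0.618  0.1278 0.0623] x [ 0.003 -0.    -1.   ] y [1.    0.023 0.003] F [-2.1 -0.1  7.5] w 0.0299
shift [0.1  0.19 0.36] rot [-0.0013  0.0001 -0.0029] dist mm 4.2 deg 0.2
```

Emit:
send_rows --targets "0.05 0.1 0.05 0 0 -0.003 200;0.05 0.1 0.2 0 0 -0.003 200;0.05 0.1 0.37 0 0 -0.003 200;0.05 0.1 0.37 0 0 -0.003 200;0.05 0 0.38 0 0 -0.003 200;0.05 -0.15 0.38 0 0 -0.003 200;0.05 -0.2 0.38 0 0 -0.003 200;0.05 -0.2 0.38 0 0 -0.003 200"

```text
t: 26.77
tcp_pos: [0.6169, 0.1238, 0.0623]
tcp_rot: [0.495, 0.505, -0.494, 0.506]
force: [2.3, 1.3, 3.8]
width: 0.0298
```

Run:
```python
from h import *
s=st()
```

```text
t 26.77 q [ 2.100e-02  5.550e-01  1.546e+00 -0.000e+00  1.039e+00 -1.000e-03] tcp [0.6169 0.1238 0.0623] x [ 0.002 -0.    -1.   ] y [1.    0.023 0.002] F [2.3 1.3 3.8] w 0.0298
```

Emit:
send_rows --targets "0 -0.15 0 0 0 -0.002 200;0 -0.15 0 0 0 -0.002 200;0 -0.05 0 0 0 -0.002 150;0 0 0 0 0 -0.002 110;0 0 0 0 0 -0.002 60;0 0 0 0 0 -0.002 0;-3 0 0 0 0 -0.002 0;-7 0 0 0 0 -0.002 0"

```text
t: 27.43
tcp_pos: [0.6131, 0.1237, 0.1284]
tcp_rot: [0.491, 0.508, -0.497, 0.503]
force: [0.1, -0.2, -0.1]
width: 0.0856
```

Run:
```python
from h import *
st();rel([.619,.0432,.13],tool(-1.5468,0,0));rel([.619,.0432,.061],tool(-1.5468,0,0))
```

```text
t 27.43 q [ 2.100e-02  4.860e-01  1.480e+00 -0.000e+00  1.186e+00 -1.000e-03] tcp [0.6131 0.1237 0.1284] x [-0.011 -0.001 -1.   ] y [ 1.     0.023 -0.011] F [ 0.1 -0.2 -0.1] w 0.0856
shift [-0.16  0.4   8.06] rot [-0.0014  0.0004  0.0109] dist mm 80.7 deg 0.6
shift [6.74 0.48 8.05] rot [-0.0014  0.0004  0.0109] dist mm 105.1 deg 0.6
```

Emit:
send_rows --targets "-0.5 0.4 3 -0.001 0 0.011 0;-0.5 0.4 6.5 -0.001 0 0.011 0;-0.2 0.4 8.05 -0.001 0 0.011 0;-0.2 0.4 8.05 -0.001 0 0.011 0;3.5 0.45 8.05 -0.001 0 0.011 0;6.7 0.48 8.05 -0.001 0 0.011 0;6.7 0.48 8.05 -0.001 0 0.011 0;6.7 0.48 8.05 -0.001 0 0.011 60"

```text
t: 28.1
tcp_pos: [0.617, 0.0441, 0.0596]
tcp_rot: [0.493, 0.507, -0.495, 0.504]
force: [0.6, -0.3, -0.6]
width: 0.0756
```

Run:
```python
from h import *
st();rel([.619,.0432,.061],tool(-1.5468,0,0))
```

```text
t 28.1 q [-0.109  0.546  1.57  -0.     1.031 -0.133] tcp [0.617  0.0441 0.0596] x [-0.006  0.001 -1.   ] y [ 1.     0.024 -0.006] F [ 0.6 -0.3 -0.6] w 0.0756
shift [-0.14  0.2   0.09] rot [-0.0001 -0.0007  0.0057] dist mm 2.6 deg 0.3
```

Emit:
send_rows --targets "-0.1 0.2 0.09 0 0 0.006 60;-0.1 0.2 0.09 0 0 0.006 110;-0.1 0.2 0.09 0 0 0.006 150;-0.1 0.2 0.09 0 0 0.006 180;-0.1 0.2 0.09 0 0 0.006 200;-0.1 0.2 0.09 0 0 0.006 200"

```text
t: 28.6
tcp_pos: [0.6199, 0.0434, 0.0623]
tcp_rot: [0.495, 0.505, -0.493, 0.507]
force: [-0.6, 0.7, 6.8]
width: 0.0297
```

Run:
```python
from h import *
st()
```

```text
t 28.6 q [-1.100e-01  5.430e-01  1.568e+00  1.000e-03  1.028e+00 -1.340e-01] tcp [0.6199 0.0434 0.0623] x [ 0.003  0.001 -1.   ] y [1.    0.024 0.003] F [-0.6  0.7  6.8] w 0.0297
```

Emit:
send_rows --targets "0.05 0.05 0.05 0 0 -0.003 200;0.05 0.05 0.2 0 0 -0.003 200;0.05 0.05 0.36 0 0 -0.003 200;0.05 0.05 0.37 0 0 -0.003 200;0.05 -0.05 0.37 0 0 -0.003 200;0.05 -0.2 0.37 0 0 -0.003 200;0.05 -0.25 0.37 0 0 -0.003 200;0.05 -0.25 0.37 0 0 -0.003 200"

```text
t: 29.27
tcp_pos: [0.6188, 0.0392, 0.0623]
tcp_rot: [0.495, 0.505, -0.493, 0.507]
force: [4.7, 1.7, 2.7]
width: 0.0296
```

Run:
```python
from h import *
s=st()
```

```text
t 29.27 q [-0.117  0.541  1.572  0.     1.026 -0.141] tcp [0.6188 0.0392 0.0623] x [ 0.003 -0.    -1.   ] y [1.    0.024 0.003] F [4.7 1.7 2.7] w 0.0296
```

Emit:
send_rows --targets "0 -0.1 0 0 0 -0.002 200;0 -0.1 0 0 0 -0.002 200;0 -0.03 0 0 0 -0.002 150;0 0 0 0 0 -0.002 110;0 0 0 0 0 -0.002 60;0 0 0 0 0 -0.002 0;-3 0 0 0 0 -0.002 0;-7 0 0 0 0 -0.002 0"

```text
t: 29.93
tcp_pos: [0.6149, 0.0394, 0.1285]
tcp_rot: [0.492, 0.509, -0.496, 0.503]
force: [0.6, -0.2, -0.4]
width: 0.0856
```

Run:
```python
from h import *
st();rel([.621,-.0418,.13],tool(-1.5468,0,0));rel([.621,-.0418,.061],tool(-1.5468,0,0))
```

```text
t 29.93 q [-0.117  0.47   1.507 -0.     1.175 -0.14 ] tcp [0.6149 0.0394 0.1285] x [-0.01   0.001 -1.   ] y [ 1.     0.024 -0.01 ] F [ 0.6 -0.2 -0.4] w 0.0856
shift [-0.17  0.41  8.14] rot [-0.0003 -0.0012  0.0097] dist mm 81.5 deg 0.6
shift [6.73 0.48 8.14] rot [-0.0003 -0.0012  0.0097] dist mm 105.8 deg 0.6
```

Emit:
send_rows --targets "-0.5 0.4 3 0 -0.001 0.01 0;-0.5 0.4 6.5 0 -0.001 0.01 0;-0.2 0.4 8.15 0 -0.001 0.01 0;-0.2 0.4 8.2 0 -0.001 0.01 0;3.5 0.55 8.2 0 -0.001 0.01 0;6.6 0.6 8.2 0 -0.001 0.01 0;6.6 0.6 8.2 0 -0.001 0.01 0;6.6 0.6 8.2 0 -0.001 0.01 60"

```text
t: 30.6
tcp_pos: [0.6202, -0.0412, 0.0605]
tcp_rot: [0.493, 0.508, -0.495, 0.504]
force: [0.3, -0.0, 0.5]
width: 0.0753
```

Run:
```python
from h import *
st();rel([.621,-.0418,.061],tool(-1.5468,0,0))
```

```text
t 30.6 q [-2.460e-01  5.500e-01  1.561e+00  1.000e-03  1.036e+00 -2.700e-01] tcp [ 0.6202 -0.0412  0.0605] x [-0.005  0.002 -1.   ] y [ 1.     0.024 -0.005] F [ 0.3 -0.   0.5] w 0.0753
shift [-0.05  0.07  0.06] rot [ 0.     -0.002   0.0053] dist mm 1.0 deg 0.3
```

Emit:
send_rows --targets "0 0.1 0.06 0 -0.002 0.005 60;0 0.1 0.06 0 -0.002 0.005 110;0 0.1 0.06 0 -0.002 0.005 150;0 0.1 0.06 0 -0.002 0.005 180;0 0.1 0.06 0 -0.002 0.005 200;0 0.1 0.06 0 -0.002 0.005 200"

```text
t: 31.1
tcp_pos: [0.6222, -0.0418, 0.0622]
tcp_rot: [0.494, 0.505, -0.493, 0.507]
force: [-1.3, 1.0, 6.4]
width: 0.0296
```

Run:
```python
from h import *
st()
```

```text
t 31.1 q [-0.246  0.547  1.562  0.     1.031 -0.27 ] tcp [ 0.6222 -0.0418  0.0622] x [ 0.002 -0.    -1.   ] y [1.    0.024 0.002] F [-1.3  1.   6.4] w 0.0296
```

Emit:
send_rows --targets "0.05 0.05 0.05 0 0 -0.002 200;0.05 0.05 0.2 0 0 -0.002 200;0.05 0.05 0.36 0 0 -0.002 200;0.05 0.05 0.37 0 0 -0.002 200;0.05 -0.05 0.37 0 0 -0.002 200;0.05 -0.2 0.37 0 0 -0.002 200;0.05 -0.25 0.37 0 0 -0.002 200;0.05 -0.25 0.37 0 0 -0.002 200"

```text
t: 31.77
tcp_pos: [0.621, -0.046, 0.0622]
tcp_rot: [0.494, 0.505, -0.494, 0.507]
force: [4.5, 1.7, 2.8]
width: 0.0293
```

Run:
```python
from h import *
st()
```

```text
t 31.77 q [-0.253  0.545  1.565 -0.     1.028 -0.276] tcp [ 0.621  -0.046   0.0622] x [ 0.003 -0.001 -1.   ] y [1.    0.024 0.003] F [4.5 1.7 2.8] w 0.0293
```

Consistent 4.2 mm shift. Press, release, lift and then view from the front again.

Emit:
send_rows --targets "0 -0.1 0 0 0 -0.002 200;0 -0.1 0 0 0 -0.002 200;0 -0.03 0 0 0 -0.002 150;0 0 0 0 0 -0.002 110;0 0 0 0 0 -0.002 60;0 0 0 0 0 -0.002 0;-3 0 0 0 0 -0.002 0;-7 0 0 0 0 -0.002 0"

```text
t: 32.43
tcp_pos: [0.6172, -0.0453, 0.1284]
tcp_rot: [0.492, 0.509, -0.496, 0.503]
force: [1.0, 0.8, -0.4]
width: 0.0853
```

Run:
```python
from h import *
st();rel([.578,.040,.2],tool(.024,0,1))
```

```text
t 32.43 q [-2.530e-01  4.740e-01  1.500e+00 -1.000e-03  1.177e+00 -2.760e-01] tcp [ 0.6172 -0.0453  0.1284] x [-0.009  0.001 -1.   ] y [ 1.     0.024 -0.009] F [ 1.   0.8 -0.4] w 0.0853
shift [-7.12 -3.78 -8.63] rot [1.5705 0.0062 0.0084] dist mm 118.1 deg 90.0
```

Emit:
send_rows --targets "-4 0 0 0 0 0.008 0;-7 -1 -2 1.57 0.006 0.008 0;-7.1 -2 -4 1.57 0.006 0.008 0;-7.1 -3 -6 1.57 0.006 0.008 0;-7.1 -3.8 -8.6 1.57 0.006 0.008 0;-7.1 -3.8 -8.6 1.57 0.006 0.008 0;-7.1 -3.8 -8.6 1.57 0.006 0.008 0;-7.1 -3.8 -8.6 1.57 0.006 0.008 0"

```text
t: 33.1
tcp_pos: [0.577, 0.0404, 0.1997]
tcp_rot: [-0.662, -0.248, 0.663, -0.247]
force: [-0.1, 0.0, -0.0]
width: 0.0859
```

Run:
```python
from h import *
st();rel([.578,.040,.2],tool(.024,0,1))
```

```text
t 33.1 q [-0.123  0.339  1.523  0.     1.281  0.733] tcp [0.577  0.0404 0.1997] x [-0.001  0.001 -1.   ] y [ 0.655 -0.755 -0.001] F [-0.1  0.  -0. ] w 0.0859
shift [-0.03  0.09 -0.05] rot [0.6906 0.0012 0.0011] dist mm 1.1 deg 39.6
```

Emit:
send_rows --targets "0 0 0 0.69 0 0 0;0 0 0 0.69 0 0 0;0 0 0 0.69 0 0 0;0 0 0 0.69 0 0 0;0 0 0 0.69 0 0 0;0 0 0 0.69 0 0 0;0 0 0 0.69 0 0 0;0 0 0 0.69 0 0 0"

```text
t: 33.77
tcp_pos: [0.5767, 0.0403, 0.1995]
tcp_rot: [-0.706, -0.01, 0.708, -0.009]
force: [-0.2, -0.3, 0.5]
width: 0.0857
```

```bash
python3 chk.py w30
python3 - <<'E'
from h import *
m=load("w30");p=m['p']; cv2.imwrite("pics/w30c.png",cv2.resize(p[100:200,130:390],None,fx=3,fy=3,interpolation=cv2.INTER_CUBIC))
row=p[117:119,:,2].astype(float).mean(0); t=150
us=[i+(t-row[i])/(row[i+1]-row[i]) for i in range(135,385) if (row[i]-t)*(row[i+1]-t)<0]
print(np.c_[us,at_z(m,[(u,118) for u in us],.012)[:,:2]*1000].round(1).tolist())
E
```

```text
t 33.77 q [-0.123  0.339  1.524  0.     1.282  1.421] tcp [0.5767 0.0403 0.1995] x [-0.002  0.001 -1.   ] y [ 0.027 -1.    -0.001] F [-0.2 -0.3  0.5] w 0.0857
2414 [0.6178 0.1233 0.0872] ((616.9841918945312, 124.30123138427734), (30.652740478515625, 59.9682502746582), 0.8057648539543152)
2458 [0.6195 0.0394 0.0873] ((619.116943359375, 39.374664306640625), (30.167890548706055, 60.13775634765625), 1.7503749132156372)
2415 [ 0.6219 -0.0449  0.0872] ((621.603515625, -45.85044860839844), (30.312358856201172, 60.21321105957031), 1.9829930067062378)
1505 [-0.02621297  0.60064707]
[[151.4, 633.0, 156.1], [209.2, 634.3, 92.5], [227.9, 634.8, 72.1], [287.5, 636.5, 7.3], [306.2, 637.1, -13.1], [365.3, 639.3, -78.1]]
```

View pics/w30c.png

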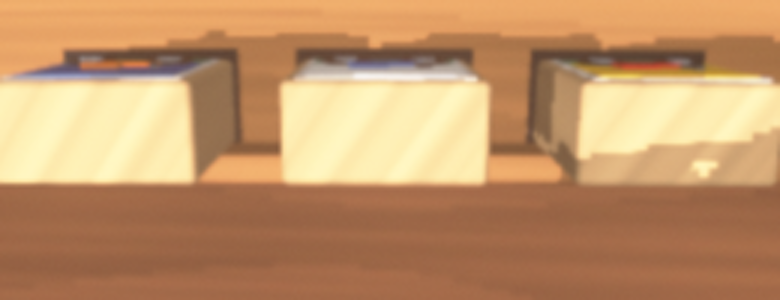

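View pics/w30sc.png

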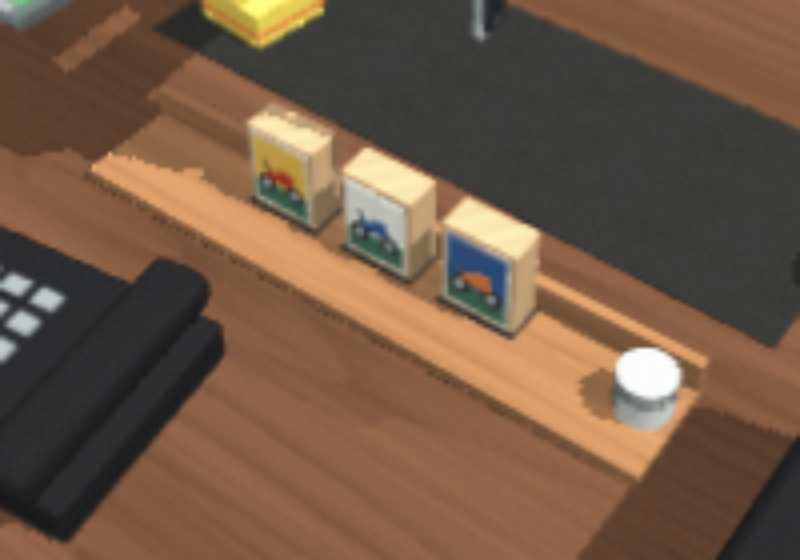

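Run:
```python
from h import *
for tag in("w21","w30"):
    C=cloud(load(tag)).reshape(-1,3)
    for x,y in ((.617,.126),(.6194,.041),(.621,-.044)):
        c=C[(C[:,2]>.083)&(C[:,2]<.095)&(abs(C[:,0]-x)<.03)&(abs(C[:,1]-y)<.04)][:,:2]
        # back edge: min x in y bins
        b=np.arange(y-.024,y+.025,.003); e=[];f=[]
        for k in b:
            q=c[abs(c[:,1]-k)<.0015]; e.append(np.percentile(q[:,0],3)); f.append(np.percentile(q[:,0],97))
        print(tag,y,"yaw",-np.polyfit(b,e,1)[0].round(4),-np.polyfit(b,f,1)[0].round(4),"x at y",np.mean(e).round(4),np.mean(f).round(4))
```

```text
w21 0.126 yaw 0.0215 0.0142 x at y 0.6036 0.6318
w21 0.041 yaw 0.0253 0.0251 x at y 0.6056 0.6334
w21 -0.044 yaw 0.0288 0.0263 x at y 0.608 0.6361
w30 0.126 yaw -0.0077 0.0137 x at y 0.6033 0.6317
w30 0.041 yaw 0.0277 0.0279 x at y 0.6052 0.6333
w30 -0.044 yaw 0.0281 0.0306 x at y 0.6075 0.6359
```

Emit:
send_rows --targets "-1 -4 0 0 0 0 0;-1 -8.4 0 0 0 0 0;-1 -8.4 0 0 0 0 0;-1 -8.4 0 0 0 0 0;-1 -8.4 0 0 0 0 0"

```text
t: 34.28
tcp_pos: [0.5744, 0.1243, 0.2095]
tcp_rot: [-0.706, -0.01, 0.708, -0.01]
force: [0.3, -0.5, 0.5]
width: 0.0853
```

```bash
python3 chk.py w31 | sed -n 1,3p
python3 - <<'E'
from h import *
C=cloud(load("w31")).reshape(-1,3)
for x,y in ((.617,.1243),(.6194,.0395)):
    c=C[(C[:,2]>.083)&(C[:,2]<.095)&(abs(C[:,0]-x)<.03)&(abs(C[:,1]-y)<.04)][:,:2]
    b=np.arange(y-.024,y+.025,.003); e=[];f=[]
    for k in b:
        q=c[abs(c[:,1]-k)<.0015]; e.append(np.percentile(q[:,0],3)); f.append(np.percentile(q[:,0],97))
    print(y,"yaw",-np.polyfit(b,e,1)[0].round(4),-np.polyfit(b,f,1)[0].round(4),np.mean(e).round(4))
P=C[(C[:,2]>.033)&(C[:,2]<.042)&(C[:,0]>.58)&(C[:,0]<.615)&(C[:,1]>0)&(C[:,1]<.22)]
print(np.polyfit(P[:,1],P[:,0],1))
st()
E
```

```text
t 34.28 q [ 0.024  0.348  1.485 -0.     1.311  1.565] tcp [0.5744 0.1243 0.2095] x [-0.002 -0.    -1.   ] y [ 0.029 -1.     0.   ] F [ 0.3 -0.5  0.5] w 0.0853
2267 [0.6176 0.1244 0.0874] ((617.5130004882812, 124.30667114257812), (30.385021209716797, 60.149696350097656), 1.7269384860992432)
2248 [0.6197 0.0401 0.0872] ((619.138671875, 39.621437072753906), (30.770780563354492, 59.991180419921875), 2.07334041595459)
0.1243 yaw 0.0299 0.0194 0.6034
0.0395 yaw 0.0131 0.0386 0.6053
[-0.03039845  0.60118123]
t 34.38 q [0.022 0.348 1.485 0.    1.311 1.566] tcp [0.5746 0.1233 0.2095] x [-0.002  0.    -1.   ] y [ 0.026 -1.    -0.   ] F [ 0.2 -0.2  0.8] w 0.0854
```

View pics/w31.png

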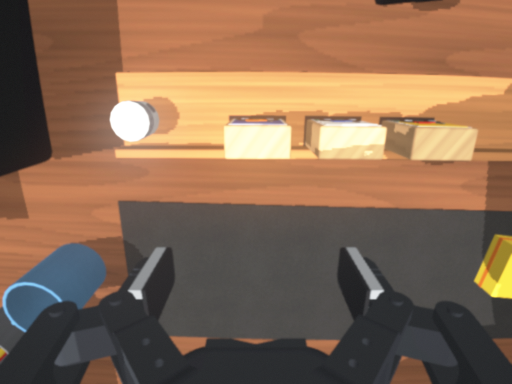

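View pics/w31s.png

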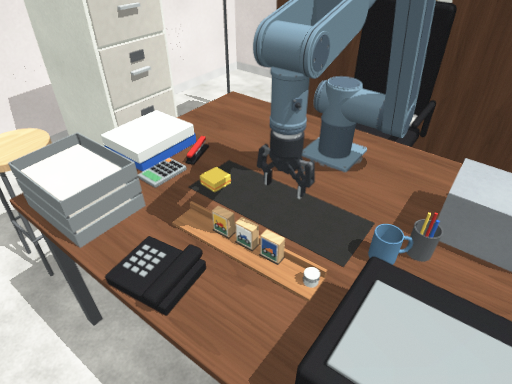

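The pictures show all three blocks in an even row. They are square to the rail, and the other items are where they were. The gripper is clear, so I'm handing in.

Run:
```python
from h import *
print(env.hand_in()); st()
```

```text
the job is handed in; nothing more can be done
None
the job is handed in; nothing more can be done
```

The three photo blocks stand upright in one even row on the ledge, backs against the rail and pictures facing away from the robot. I handed the job in at about 34 s of the 72 s, with the gripper clear of everything.

**What I did:** I gripped the two standing blocks and slid them along the board to the outer marks. I stood the fallen block up on the mat, let go and moved away. Then I gripped it again by its thickness, set it on the middle mark and pushed it back to the rail.

**A check that failed:** The first front view showed all three blocks about 4 mm too far left. My first reading of the marks was off: they had come out only 57 mm wide instead of 64. I slid each block about 4 mm to the right and pressed it back to the rail.

**Last checks (wrist camera):**

| | Left | Middle | Right |
|---|---|---|---|
| Block centre y (mm) | 124.3 | 39.4 | -45.9 |
| Mark centre y (mm) | 124.3 | 39.7 | -45.6 |

- **Backs against the rail:** they measure within about 1 mm of its inner face.
- **Heights:** all three tops are at 87 mm, as expected for blocks standing on the board.
- **Angle:** one view put the left block about 0.6° off the ledge's angle, but a closer view put it at 1.7° against the ledge's 1.4–1.7°. I take the first as noise.
- **Standing-up step:** the arm could not turn the fallen block fully upright, so I let go about 7° short and it rocked onto its foot. The views afterwards showed it standing upright.
- **Sliding:** the outer blocks stayed level within about 0.3 mm, judged by the gripper's height.
- **Other items:** they look unmoved in the final pictures; I did not measure them again.

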